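# Clamp a glued strip in bench locking pliers and release it

### The job

Swing the safety catch out from between the handles of the bench locking pliers, squeeze the handles until they snap over and lock on the glued wooden strip, and let go so that it stays clamped on its own for at least two seconds. Then pull the release lever aside so that the pliers spring open, lift the strip out and set it down flat, without dropping it, in the shallow plywood tray. Leave the other things on the table where they stand.

Things in the scene. Friction and masses are not known exactly. Their poses are not given: they have to be found in the camera images.
- pliers: Bench locking pliers on a bolted base plate (190 x 130 x 12 mm); fixed. Origin on the table under the handle hinge. x runs from the handle tails (x -110 mm, robot side) to the jaws (x +58), z up, y from the fixed handle and fixed jaw (-y) to the moving ones (+y). The pliers lie in the level plane z = 95 mm; the handles are free underneath down to the base plate. Offsets below are in this frame.
- jaw_face (a point): Middle of the fixed jaw's upright face: x 44, y -13, z 95 mm; jaw 24 mm tall, x up to 58. The strip lies before it on a rest 18 mm wide, x 15 to 100, top at z = 78 mm. Cheek plates cover the hinges at x -20 to 14, y -32 to 70, up to z = 111.
- lamp (a point): Centre of the flat lamp head over the handle tails, 40 (x) x 140 (y) x 14 mm, fixed to the pliers: x -115 to -75, underside at z 256, neck above it to z 278, post of radius 6 at x -30, y -55. It bars a gripper coming straight down on the handles: come in leaning back towards the robot, tool tilted about 30 degrees, so that the gripper passes in front of it.
- handle (a joint): Angle of the moving handle, rad: 0 = open (held by a spring, bar angled outward by 0.24), 0.24 = closed stop, handles parallel. Dead centre 0.20: below it the handle springs open, beyond it it stays locked. The squeeze takes about 5 to 15 N at the tail. Width over both bars 90 mm from the hinge: about 54 mm open, 32 closed; only the moving bar moves.
- handle_grip (a point): Point on the moving handle's centre line, 90 mm from its hinge (hinge at x 0, y 10 mm), mid height. Steel bar 12 mm thick, 20 mm tall (z 85 to 105), ending 20 mm further towards the robot; closed, it fills y 4 to 16 mm.
- fixed_grip (a point): The matching point on the fixed handle: x -90, y -10, z 95 mm; the same bar, y -16 to -4, x -110 to -10 mm.
- catch (a joint): Angle of the safety catch, rad: near 0 = a strut 28 mm long, 5 mm thick stands across the gap by the handle tails and props the moving handle open (at 0 it points to +y, leaning 0.24 rad to +x). It swings anticlockwise seen from above, tip towards the robot, to a stop at 1.81, where it points straight back (-x), clear. It stays where it is left (light friction).
- catch_pin (a point): Top of the upright steel finger pin on the catch, 10 mm in diameter, 22 mm from the pivot axis; it rises from z = 103 to 129 mm, so 24 mm above the handles' top.
- catch_pivot (a point): Point on the catch's vertical pivot axis, at the height of the pin's top: x -104, y -1.5 mm in the pliers' frame.
- lever (a joint): Angle of the release lever, rad: 0 = at rest, in line with the fixed handle; it grows as its tail is pulled sideways to the pliers' -y, away from the moving handle, up to 0.5. With the pliers locked, past about 0.2 its cam pushes the moving handle back over dead centre and the pliers spring open. A light spring returns it when let go. It takes a few newtons.
- lever_tail (a point): Middle of the lever's paddle, 58 mm from its pivot; the paddle is 9 mm thick (y), 26 mm long (x) and 24 mm tall (z 87 to 111). The lever sticks out 62 mm from the fixed handle's tail towards the robot.
- lever_pivot (a point): The lever's vertical pivot axis at mid height: x -102, y -10, z 95 mm in the pliers' frame.
- pad: Round sprung steel pad of the moving jaw, 18 mm in diameter, that presses the strip at x 44 mm against the fixed jaw; carried by the moving jaw bar (x up to 54, y 29 to 39 when open); origin at its centre. It gives up to 9 mm, with about 20 N when locked on the strip.
- strip: The work piece: two wooden laths glued face to face, a bar 80 (x) x 24 (y) x 30 (z) mm, about 50 g, loose on the rest between the jaws, long side along the pliers' x. Origin at the centre of its underside. Its far end, beyond the jaws (more than 12 mm from its middle towards +x), is free to be gripped across y from above.
- strip_center (a point): Centre of the strip, 15 mm above its underside as it lies at the start.
- tray: Shallow open plywood tray, 170 (x) x 130 (y) x 30 mm outside, walls and floor 6 mm thick; fixed. Origin at the centre of its underside. It stands to the left or to the right of the pliers.
- jar: Bystander: glass jar 76 mm wide, 90 mm tall, with brushes up to 225 mm. Origin under its centre. Loose; stands on the side where the tray is not.
- tin: Bystander: paint tin 84 mm wide, 100 mm tall, behind the pliers. Origin under its centre. Loose.
- tube: Bystander: full paint tube 120 x 42 x 19 mm lying behind the pliers. Origin under its middle. Loose.

How it is judged:
By the outcome, as a careful person would: the job done as asked, in the order asked, and still so for the second after the job is handed in, with the robot touching nothing.
It also fails if it takes over 72 s, if anything falls off the work surface, if the arm or the gripper's body presses on something with over 40 N, if the wrist force passes 120 N, or if a joint passes its speed limit or range.

### The arm

A 7-joint arm with a two-finger parallel gripper is mounted at the origin on the work surface. World frame = base frame: x ahead of the robot, y to its left, z up, the work surface at z = 0. Lengths are in m, angles in rad, forces in N, time in s.
With the tool pointing down it reaches from about 0.4 to 0.875 m from the base axis. Payload 19.3 kg.
Tool frame: the origin (TCP) lies at the very end of the fingers, on their centre line; the grasp point (between the pads) lies 19 mm behind it (bot.grip_depth is the distance from the TCP to the grasp point, in m); z points along the fingers, y is the direction in which the jaws open and shut (so a half turn about z gives the same grasp; the last joint's range is limited). The gripper opens to 85 mm and grips with 20 to 120 N. Pads are 22 mm wide; open, the fingers measure 114 mm over their backs; the gripper's body (76 mm by 85 mm) begins 54 mm behind the grasp point. The pads swing forward as they close: fully open they stand 13 mm farther back than shut.
Start: joints at [-1.185, 0.521, -0.036, 1.599, 0.021, 1.021, -0.113], TCP at [0.275, 0.561, 0.231] pointing down, gripper open.
Joint ranges: [-2.91, 2.91], [-0.3, 2.13], [-1.5, 1.42], [0.17, 2.43], [-1.26, 4.41], [0.16, 1.93], [-2.52, 2.52]. Speed limits (rad/s): [1.89, 1.89, 2.39, 2.39, 3.01, 3.01, 3.01].

### API

Orientations are given as [roll, pitch, yaw] about the fixed x, y, z axes, in that order (R = Rz(yaw) Ry(pitch) Rx(roll)).
In Python, from workcell import bot gives the robot as it stands. The module is installed in compiled form; this text tells all that it offers.
- The arm moves only by the tool apply_moves, never from a script. Its argument "increments" is text: rows parted by semicolons, each of 7 numbers parted by spaces: the closure, from -1 (fully open) to 1 (shut), so that 0 is half open, then the shift along the tool's x, y, z in cm, then the turn, a rotation vector about the tool's x, y, z in rad. In form: claw x y z ax ay az; .... A call has 1 to 8 rows; each row shifts and turns the commanded pose from where the row before left it, along the tool's axes as they then stand; what a row does not reach is not made up. A row lasts 1/12 s, in which the tool goes at most 41.7 mm and 7.16 degrees, less where a joint would pass 70% of its speed; a pose out of reach is approached as far as the arm can. A call with a gripper value outside its range is refused whole. The fingers move at their own pace and stop on an object; "newtons" is the grip in N (left out, the last holds). Time passes only in rows, so rows that do not move let the fingers close. It gives the time, the measured TCP pose, the force and the opening at its end, in the units of the state.
- bot.observe(): the state, without advancing time (a new reading comes with each control period).
- bot.grab_frame(name): name is "scene" or "top" or "wrist"; returns a dict with "color" (400x640x3 uint8, red, green, blue), "depth" (400x640 float32, m along the optical axis (not along the pixel's ray), 0 where there is no reading), "intrinsics" (3x3 intrinsics, pixels), "R" (3x3) and "t" (3): a world point X has camera coordinates R X + t; the wrist camera has in their place "mount" (4x4, takes a point from camera to tool coordinates, whose origin is the TCP and whose axes are the flange's). Camera axes: x right, y down, z forward; pixel columns grow to the right and rows downward; lengths in m; the calibration is good to about 2 mm. A picture is of the moment at which its call begins: read the wrist's pose just before it.
- bot.job_done(): hands the job in, once; it reports no verdict.
The state is a dict: "clock": time; "qpos": joint angles; "qd": joint speeds; "joint_efforts": joint torques, N m; "position": TCP position; "tool_rot": TCP orientation; "force": force on the tool from outside, world axes, zero at the start; "moment": the same for the moment, N m; "grip_width": finger opening in m.
Only numpy, scipy, OpenCV 4.12 (cv2) and the standard library are available. Lean on these libraries where they do the work, as an engineer would, in place of code of your own. Each camera call takes 0.05 s, during which the arm holds its last target.

## Working session

There is one attempt and no reset: what is moved stays moved. The work goes in short steps, Python scripts to look and compute and a tool call to move; the robot and the scene stay as the last step left them, time stands still between calls to the robot, and variables do not carry over. Pictures are saved under pics/ and viewed, and the job is handed in when it is done.

Besides the shell and the picture viewer there is one more tool, called as name(argument=value, ...), one argument or row to a line, values as JSON. apply_moves: Moves the arm, as the interface text tells. Its arguments: {"type":"object","properties":{"increments":{"type":"string"},"newtons":{"type":"number"}},"required":["increments"]}

```bash
mkdir -p pics
cat > h.py <<'E'
import numpy as np,cv2,pickle
from workcell import bot
def snap(n,f):
    s=bot.observe(); d=bot.grab_frame(n); d['state']=s
    cv2.imwrite(f'pics/{f}.png',cv2.cvtColor(d['color'],cv2.COLOR_RGB2BGR)); pickle.dump(d,open(f'pics/{f}.pkl','wb')); return d
E
python3 - <<'E'
from h import *
print(bot.observe()); print(bot.grip_depth)
for n in('scene','top'):
    d=snap(n,n+'0'); print(n,d['intrinsics'],d['R'],d['t'])
E
```

```text
{'clock': 0.0, 'qpos': array([-1.18519464,  0.52204238, -0.03633199,  1.59997657,  0.02118016,
        1.02109345, -0.11282226]), 'qd': array([-0.00176092,  0.00080777,  0.00176743,  0.00148133, -0.00089241,
       -0.00245967, -0.00010448]), 'joint_efforts': array([-1.97088055e-03, -9.27122211e+01,  1.97893001e+00, -3.69946682e+01,
        1.78202474e-02,  8.32996331e-03,  1.02536177e-05]), 'position': array([0.27499574, 0.56088904, 0.23071925]), 'tool_rot': array([-3.14045864e+00,  6.10225837e-05,  2.68575181e+00]), 'force': array([-1.11256962,  0.64073028, -0.29195898]), 'moment': array([ 0.02698829,  0.00039812, -0.01349256]), 'grip_width': 0.08532705323496415}
0.0187
scene [[365.06556007   0.         319.58802024]
 [  0.         365.06556007 201.39056736]
 [  0.           0.           1.        ]] [[-0.71147564  0.7026737  -0.00721724]
 [ 0.42482352  0.42191844 -0.80094307]
 [-0.55975655 -0.57291754 -0.59869701]] [ 0.42775284 -0.10037816  1.24307569]
top [[395.7709105    0.         316.32688004]
 [  0.         395.7709105  200.32790344]
 [  0.           0.           1.        ]] [[ 0.00402536 -0.99993291  0.01086186]
 [-0.99818086 -0.00467125 -0.06010955]
 [ 0.06015626 -0.01060013 -0.99813269]] [-0.00892948  0.60771297  1.21403369]
```

View pics/scene0.png

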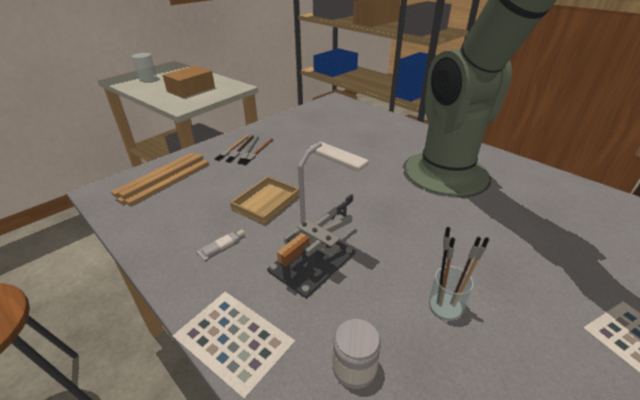

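View pics/top0.png

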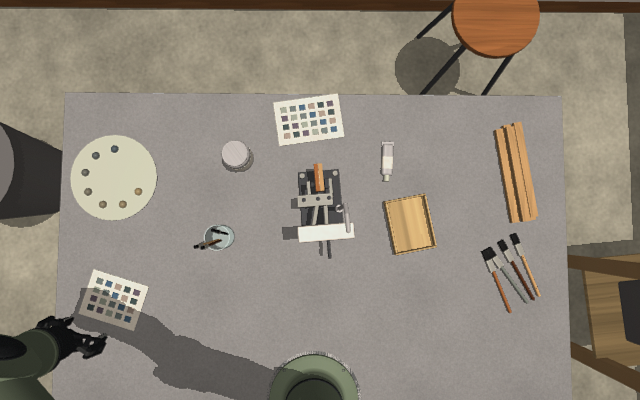

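The scene view shows the pliers in the middle, with the orange strip around (292,248). The tray is on the robot's right and the jar on its left. In the top view the pliers are at about (318,210), the tray at (410,224), the jar at (218,238) and the lamp head at (326,233).

Run:
```python
from h import *
for n,(x0,y0,w,h) in (('top0',(280,150,90,120)),('scene0',(240,130,150,170))):
    im=cv2.imread(f'pics/{n}.png')[y0:y0+h,x0:x0+w]
    s=min(800/w,600/h); s=int(s); cv2.imwrite(f'pics/{n}c.png',cv2.resize(im,None,fx=s,fy=s,interpolation=cv2.INTER_CUBIC)); print(n,s)
d=pickle.load(open('pics/top0.pkl','rb'))
def W(d,u,v,z=None):
    K=d['intrinsics'];r=np.linalg.inv(K)@[u,v,1]; C=-d['R'].T@d['t']; q=d['R'].T@r
    zc=d['depth'][int(v),int(u)] if z is None else (z-C[2])/q[2]
    return C+q*zc
for u,v in [(298,169),(340,169),(387,197),(427,193),(436,246),(393,253),(319,165),(319,190),(320,178),(297,229),(354,225),(354,237),(297,241),(218,238)]: print(u,v,W(d,u,v).round(4))
```

```text
top0 5
scene0 3
298 169 [ 0.7087  0.0522 -0.0034]
340 169 [ 0.7091 -0.0814 -0.0012]
387 197 [ 0.6202 -0.2296  0.004 ]
427 193 [ 0.6337 -0.3574  0.0008]
436 246 [ 0.4684 -0.3732  0.0343]
393 253 [ 0.4443 -0.2479  0.0009]
319 165 [ 0.7055 -0.0127  0.1053]
319 190 [ 0.632  -0.0129  0.1113]
320 178 [ 0.6674 -0.0157  0.1064]
297 229 [ 0.5182  0.054  -0.0008]
354 225 [ 0.5315 -0.126  -0.0042]
354 237 [ 0.5024 -0.097   0.269 ]
297 241 [0.4807 0.0536 0.0008]
218 238 [0.4893 0.3    0.0051]
```

View pics/top0c.png

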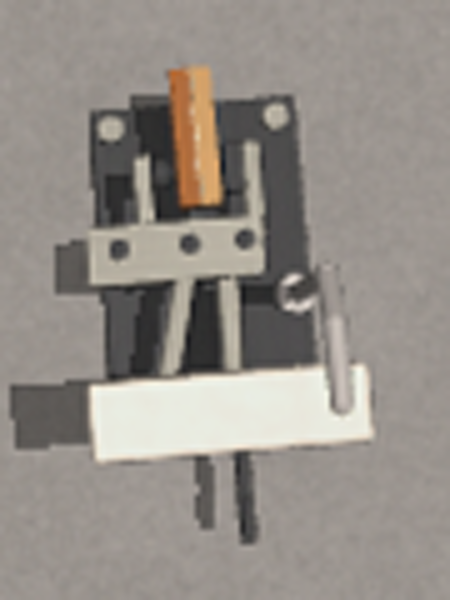

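View pics/scene0c.png

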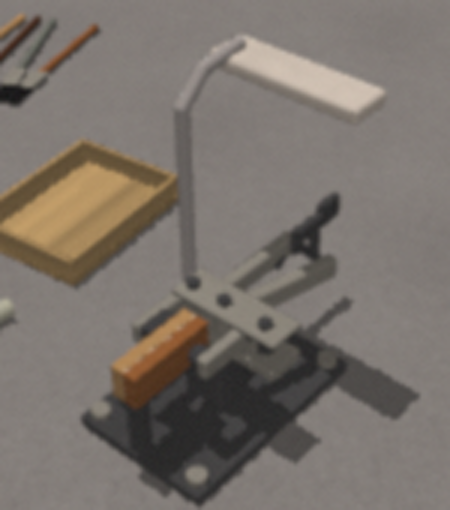

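Run:
```python
from h import *
d=pickle.load(open('pics/top0.pkl','rb'))
K=d['intrinsics'];C=-d['R'].T@d['t']
v,u=np.mgrid[0:400,0:640]
r=np.stack([(u-K[0,2])/K[0,0],(v-K[1,2])/K[1,1],np.ones_like(u)],-1)*d['depth'][...,None]
P=(r-d['t'])@d['R']
np.save('P.npy',P)
def rect(m,name):
    n,l,st,c=cv2.connectedComponentsWithStats(m.astype(np.uint8))
    for i in range(1,n):
        if st[i,4]<25: continue
        p=P[l==i]; rc=cv2.minAreaRect((p[:,:2]*1000).astype(np.float32)); print(name,st[i],np.round(rc[0],1),np.round(rc[1],1),round(rc[2],2),p[:,2].mean().round(4),p[:,2].std().round(4))
roi=(u>280)&(u<370)&(v>150)&(v<270)
z=P[...,2]
rect(roi&(z>.25)&(z<.275),'lamp')
rect(roi&(z>.107)&(z<.118)&(v>185),'cheek')
col=d['color'].astype(int)
rect(roi&(z>.08)&(col[...,0]-col[...,2]>60),'strip')
rect(roi&(z>.095)&(z<.125)&(v>238),'tails')
rect(roi&(z>.004)&(z<.02),'base')
w=(u>375)&(u<445)&(v>185)&(v<265)
rect(w&(col[...,0]-col[...,2]>30),'tray')
rect((u>190)&(u<240)&(v>215)&(v<260)&(z>.07)&(z<.11),'jar')
print(z[150:160,100:110].mean(),z[260:270,400:420].mean(),z[270:280,300:320].mean())
```

```text
lamp [343 203   7  17  65] [566.8 -77.6] [41.6 11.6] 6.99 0.2653 0.0074
lamp [298 219  57  24 882] [518.2 -26.8] [ 48.1 139.9] 5.2 0.2698 0.002
cheek [297 193  36  14 402] [602.2  -0.9] [ 37.1 102.5] 4.55 0.1114 0.0022
cheek [328 250   4   9  27] [448.7 -43.4] [23.2  8.6] 1.97 0.1111 0.002
strip [314 163  10  28 224] [622.3 -10. ] [ 28.5 178.3] 88.38 0.1126 0.0761
tails [327 240   5  19  58] [462.6 -41.6] [51.3  8.9] 4.77 0.1063 0.0051
base [323 169  21  55 577] [621.7 -57.6] [169.9  51.6] 4.6 0.0119 0.0026
base [295 171  20  25 273] [665.2  26.6] [75.1 58.8] 8.71 0.012 0.0029
base [324 183   5  11  27] [647.2 -36.5] [31.9 12.8] 0.67 0.0115 0.0027
base [311 184   7  11  44] [643.2   3.7] [29.  19.7] 12.25 0.0119 0.0025
base [301 207  14  19 217] [559.1  21.1] [56.3 40.8] 0.25 0.0123 0.0024
base [316 206   9  19 126] [562.4 -18.1] [56.4 25.1] 0.15 0.012 0.0028
tray [ 384  193   53   62 2404] [ 513.9 -187.4] [170.7 372.5] 11.53 0.0145 0.0719
jar [204 225  27  26 143] [493.9 284.2] [72.4 74.1] 0.22 0.0851 0.0067
0.007289793747560986 0.006701066441309031 0.006689056404898791
```

Run:
```python
from h import *
d=snap('wrist','w0'); print(d['mount'].round(4)); print(d['intrinsics'])
```

```text
[[ 1.400e-03 -9.628e-01 -2.703e-01  6.790e-02]
 [ 1.000e+00  1.300e-03  8.000e-04  0.000e+00]
 [-4.000e-04 -2.703e-01  9.628e-01 -1.419e-01]
 [ 0.000e+00  0.000e+00  0.000e+00  1.000e+00]]
[[283.22811182   0.         317.64583755]
 [  0.         283.22811182 202.02564773]
 [  0.           0.           1.        ]]
```

View pics/w0.png

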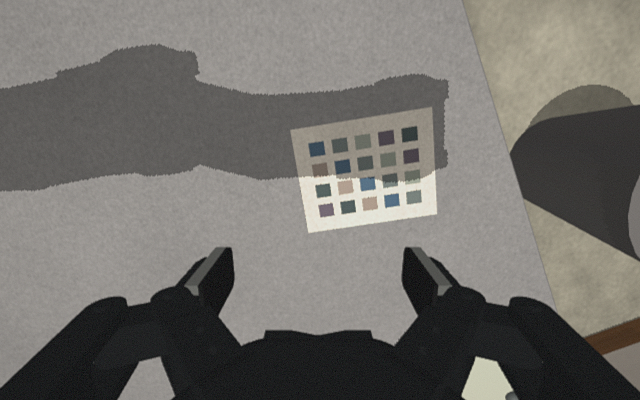

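```bash
cat >> h.py <<'E'
from scipy.spatial.transform import Rotation as Ro, Slerp
O=np.array([.6067,-.0196,0.]); YAW=.079
def Pw(x,y,z): return O+Ro.from_euler('z',YAW).apply(np.array([x,y,z])/1000)
def Wp(p): return Ro.from_euler('z',YAW).inv().apply(np.asarray(p)-O)*1000
def ori(tilt,dyaw=0):  # deg tilt back to robot, tool y = pliers +y
    return Ro.from_euler('z',YAW+dyaw)*Ro.from_euler('y',-np.radians(tilt))*Ro.from_matrix(np.array([[-1,0,0],[0,1,0],[0,0,-1.]]))
def cur():
    s=bot.observe(); return s['position'],Ro.from_euler('xyz',s['tool_rot'])
def rows(p0,R0,p1,R1,n,claw):
    out=[];S=Slerp([0,1],Ro.concatenate([R0,R1]));p=p0;R=R0
    for i in range(1,n+1):
        pn=p0+(p1-p0)*i/n; Rn=S(i/n)
        a=R.inv().apply(pn-p)*100; b=(R.inv()*Rn).as_rotvec()
        a=a.round(2);b=b.round(3)
        out.append(f"{claw:g} "+' '.join(f'{v:g}' for v in np.r_[a,b]))
        p=p+R.apply(a/100);R=R*Ro.from_rotvec(b)
    for i in range(0,n,8): print('; '.join(out[i:i+8]))
    print('--',p.round(4)); return p,R
E
python3 - <<'E'
from h import *
p,R=cur()
p,R=rows(p,R,np.array([.33,.45,.34]),R,5,0.3)
p,R=rows(p,R,np.array([.42,.27,.34]),ori(0),8,0.3)
p,R=rows(p,R,np.array([.44,-.01,.26]),ori(35),11,0.3)
E
```

```text
0.3 -1.96 -1.51 -2.18 0 0 0; 0.3 -1.97 -1.51 -2.18 0 0 0; 0.3 -1.96 -1.51 -2.18 0 0 0; 0.3 -1.97 -1.51 -2.18 0 0 0; 0.3 -1.96 -1.51 -2.19 0 0 0
-- [0.33 0.45 0.34]
0.3 -2 -1.53 0 -0 -0 -0.067; 0.3 -1.89 -1.65 0 -0 -0 -0.067; 0.3 -1.78 -1.78 0.01 -0 -0 -0.067; 0.3 -1.66 -1.89 -0 -0 -0 -0.066; 0.3 -1.53 -2 -0 -0.001 -0 -0.067; 0.3 -1.39 -2.1 -0 0 -0 -0.067; 0.3 -1.24 -2.18 -0 0 -0 -0.067; 0.3 -1.1 -2.27 -0 0 -0 -0.067
-- [0.42 0.27 0.34]
0.3 0.02 -2.55 0.73 0 -0.056 0; 0.3 0.06 -2.55 0.72 0 -0.055 0; 0.3 0.1 -2.56 0.72 0 -0.056 0; 0.3 0.14 -2.55 0.71 0 -0.055 0; 0.3 0.18 -2.55 0.71 0 -0.056 0; 0.3 0.22 -2.55 0.69 0 -0.055 0; 0.3 0.26 -2.55 0.68 0 -0.056 0; 0.3 0.29 -2.56 0.67 0 -0.055 0
0.3 0.33 -2.55 0.64 0 -0.056 0; 0.3 0.37 -2.55 0.63 0 -0.055 0; 0.3 0.4 -2.55 0.61 0 -0.056 -0
-- [ 0.44 -0.01  0.26]
```

apply_moves(
  increments="0.3 -2 -1.5 -2.2 0 0 0; 0.3 -2 -1.5 -2.2 0 0 0; 0.3 -2 -1.5 -2.2 0 0 0; 0.3 -2 -1.5 -2.2 0 0 0; 0.3 -2 -1.5 -2.2 0 0 0",
  newtons=20,
)

```text
clock: 0.57
position: [0.3322, 0.4485, 0.3422]
tool_rot: [-3.141, -0.0, 2.686]
force: [0.5, 0.6, 0.6]
grip_width: 0.0302
```

apply_moves(
  increments="0.3 -2 -1.5 0 0 0 -0.067; 0.3 -1.9 -1.65 0 0 0 -0.067; 0.3 -1.8 -1.8 0 0 0 -0.067; 0.3 -1.65 -1.9 0 0 0 -0.067; 0.3 -1.55 -2 0 0 0 -0.067; 0.3 -1.4 -2.1 0 0 0 -0.067; 0.3 -1.25 -2.2 0 0 0 -0.067; 0.3 -1.1 -2.25 0 0 0 -0.067",
)

```text
clock: 1.23
position: [0.4229, 0.2684, 0.3412]
tool_rot: [-3.141, -0.0, -3.058]
force: [0.4, -0.4, -0.3]
grip_width: 0.0299
```

apply_moves(
  increments="0.3 0 -2.55 0.7 0 -0.056 0; 0.3 0.05 -2.55 0.7 0 -0.056 0; 0.3 0.1 -2.55 0.7 0 -0.056 0; 0.3 0.15 -2.55 0.7 0 -0.056 0; 0.3 0.2 -2.55 0.7 0 -0.056 0; 0.3 0.2 -2.55 0.7 0 -0.056 0; 0.3 0.25 -2.55 0.7 0 -0.055 0; 0.3 0.3 -2.55 0.7 0 -0.055 0",
)

```text
clock: 1.9
position: [0.4374, 0.0653, 0.2834]
tool_rot: [3.141, 0.449, -3.061]
force: [1.5, -0.1, 0.2]
grip_width: 0.0298
```

apply_moves(
  increments="0.3 0.35 -2.55 0.6 0 -0.056 0; 0.3 0.35 -2.55 0.6 0 -0.055 0; 0.3 0.4 -2.55 0.6 0 -0.056 0; 0.3 0 0 0 0 0 0",
)

```text
clock: 2.23
position: [0.4402, 0.0193, 0.2713]
tool_rot: [3.14, 0.542, -3.064]
force: [0.6, -1.0, 0.2]
grip_width: 0.0297
```

Run:
```python
from h import *
s=bot.observe();print(s['position'],s['qpos'].round(3))
d=snap('wrist','w1')
im=cv2.imread('pics/w1.png')[0:260,170:470]; cv2.imwrite('pics/w1c.png',cv2.resize(im,None,fx=2.3,fy=2.3,interpolation=cv2.INTER_CUBIC))
p,R=cur(); M=d['mount'];K=d['intrinsics']
def proj(X):
    t=R.inv().apply(X-p); c=M[:3,:3].T@(t-M[:3,3]); q=K@c; return q[:2]/q[2]
for n,X in dict(pin=(-98.8,19.9,129),piv=(-104,-1.5,129),ftail=(-110,-10,105),mtail=(-107,36,105),paddle=(-173,-10,111),hinge=(0,10,111),strip=(44,-1,108)).items():
    q=proj(Pw(*X)); print(n,q.round(1),((q-[170,0])*2.3).round(0))
```

```text
[0.44024615 0.0193183  0.27127907] [-0.261 -0.063  0.019  2.417  0.328  0.265  1.113]
pin [286.4 170.9] [268. 393.]
piv [265.5 167.1] [220. 384.]
ftail [259.6 148.6] [206. 342.]
mtail [302.2 150.8] [304. 347.]
paddle [248.5  95.4] [180. 220.]
hinge [285.9 218.1] [266. 502.]
strip [281.  235.8] [255. 542.]
```

View pics/w1c.png

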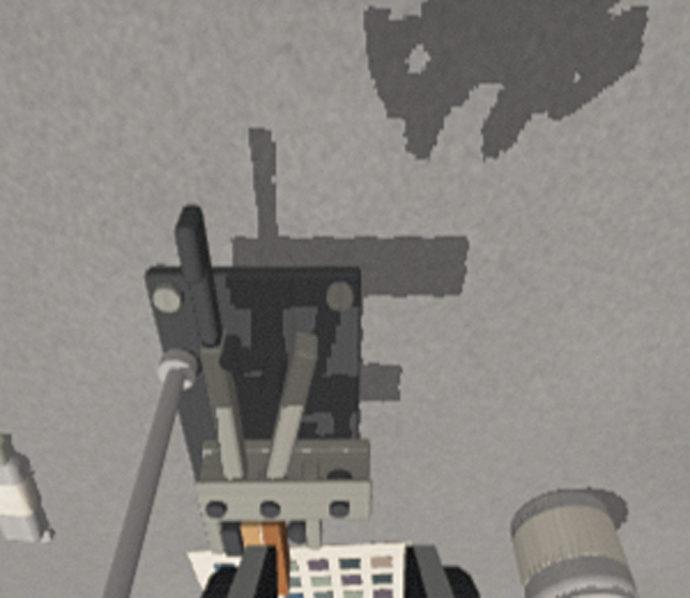

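Run:
```python
from h import *
im=cv2.imread('pics/w1.png')[80:220,225:335]; im=cv2.convertScaleAbs(im,alpha=1.8,beta=20); cv2.imwrite('pics/w1d.png',cv2.resize(im,None,fx=4.2,fy=4.2,interpolation=cv2.INTER_CUBIC))
```

```text
(no output)
```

View pics/w1d.png

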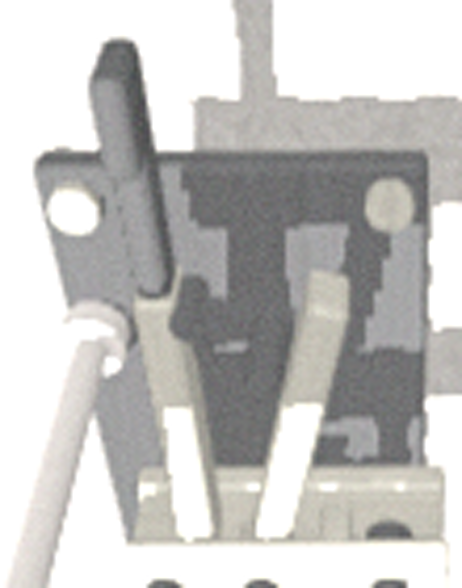

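Run:
```python
from h import *
p,R=cur()
rows(p,R,np.array([.465,-.010,.195]),ori(35),6,0.3)
d=pickle.load(open('pics/w1.pkl','rb'))
M=d['mount'];K=d['intrinsics']
def up(u,v):
    z=d['depth'][int(round(v)),int(round(u))]; c=np.linalg.inv(K)@[u,v,1]*z; t=M[:3,:3]@c+M[:3,3]; return Wp(p+R.apply(t)).round(1)
for u,v in [(280.2,162.6),(279,162),(281,163),(270,150),(268,165),(252,95),(304,149),(260,149)]: print(u,v,up(u,v))
```

```text
0.3 0.35 -0.53 1.28 0 -0.011 -0; 0.3 0.36 -0.54 1.28 0 -0.012 -0; 0.3 0.38 -0.53 1.27 0 -0.011 -0; 0.3 0.39 -0.53 1.27 0 -0.012 -0.001; 0.3 0.4 -0.53 1.27 0.001 -0.011 0; 0.3 0.42 -0.53 1.26 -0 -0.012 0
-- [ 0.4651 -0.01    0.195 ]
280.2 162.6 [-15.6  -5.   11.7]
279 162 [-17.5  -6.6  12.7]
281 163 [-14.4  -3.9  11.3]
270 150 [-103.9   -0.2   99.2]
268 165 [-86.1  -4.1 103.6]
252 95 [-168.8   -9.   101.6]
304 149 [-101.6   37.5   94.3]
260 149 [-108.4  -10.   103.6]
```

apply_moves(
  increments="0.3 0.35 -0.5 1.3 0 -0.011 0; 0.3 0.35 -0.5 1.3 0 -0.011 0; 0.3 0.4 -0.5 1.3 0 -0.011 0; 0.3 0.4 -0.5 1.3 0 -0.011 0; 0.3 0.4 -0.5 1.3 0 -0.011 0; 0.3 0.4 -0.5 1.3 0 -0.011 0; 0.3 0 0 0 0 0 0",
)

```text
clock: 2.87
position: [0.4525, 0.0036, 0.2388]
tool_rot: [-3.109, 0.557, -3.049]
force: [-0.3, -0.9, -0.1]
grip_width: 0.0298
```

Run:
```python
from h import *
s=bot.observe();print(s['position'],s['qpos'].round(3))
d=snap('wrist','w2')
im=cv2.imread('pics/w2.png')[60:280,200:400];im=cv2.convertScaleAbs(im,alpha=1.8,beta=30); 
dp=d['depth'][60:280,200:400]; g=np.clip((dp-.15)/.3*255,0,255).astype(np.uint8); g=cv2.applyColorMap(g,cv2.COLORMAP_JET)
cv2.imwrite('pics/w2c.png',cv2.resize(np.hstack([im,g]),None,fx=2,fy=2.6,interpolation=cv2.INTER_CUBIC))
```

```text
[0.45245836 0.0035835  0.23882751] [ 0.396  0.057 -0.613  2.43   0.845  0.169  0.645]
```

View pics/w2c.png

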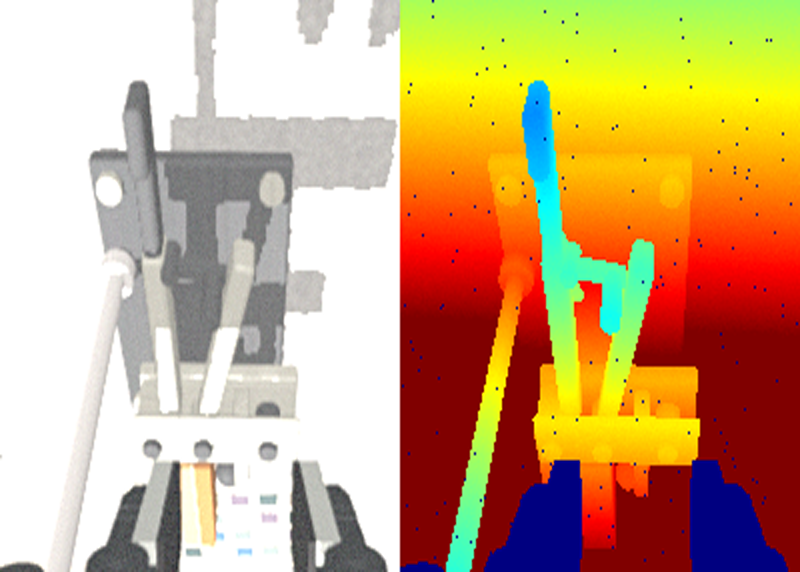

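```bash
cat > kin.py <<'E'
import numpy as np, pickle
from scipy.spatial.transform import Rotation as Ro
from scipy.optimize import least_squares
import os
lo=np.array([-2.91,-.3,-1.5,.17,-1.26,.16,-2.52]);hi=np.array([2.91,2.13,1.42,2.43,4.41,1.93,2.52])
def fk(q,P):
    a,b,L,h,o1,o7,s1,s3,s5,s7,e=P
    R=Ro.from_euler('z',s1*q[0]+o1);p=np.array([0,0,h])
    R=R*Ro.from_euler('y',q[1]);R=R*Ro.from_euler('z',s3*q[2])
    p=p+R.apply([e,0,a]);R=R*Ro.from_euler('y',q[3]);p=p+R.apply([-e,0,b]);R=R*Ro.from_euler('z',s5*q[4])
    R=R*Ro.from_euler('y',q[5]);R=R*Ro.from_euler('z',s7*q[6]+o7);p=p+R.apply([0,0,L])
    return p,R
E
python3 - <<'E'
from kin import *
import itertools
from h import pickle
D=[]
for f in('top0','w0','w1','w2'):
    s=pickle.load(open(f'pics/{f}.pkl','rb'))
    s=s.get('state'); D.append((s['qpos'],s['position'],Ro.from_euler('xyz',s['tool_rot'])))
best=[]
for sg in itertools.product([1,-1],repeat=4):
  for o7 in(-1.57,0,1.57,3.14):
    def res(x):
        P=[*x[:4],x[4],x[5],*sg,x[6]]; r=[]
        for q,p,R in D:
            pp,RR=fk(q,P); r+=list((pp-p)*5)+list((RR.inv()*R).as_rotvec())
        return r
    for o1 in (0,-1.57,1.57,3.14):
        o=least_squares(res,[.533,.421,.352,.341,o1,o7,0]); best.append((o.cost,sg,o.x))
best.sort(key=lambda t:t[0])
for b in best[:4]: print(b[0],b[1],b[2].round(4))
b=best[0]; pickle.dump([*b[2][:6],*b[1],b[2][6]],open('kin.pkl','wb'))
E
```

```text
0.004563276158425929 (-1, -1, -1, -1) [ 0.6115  0.4837  0.4751  0.4537 -0.0944  1.4834 -0.0661]
0.004563276158425942 (-1, -1, -1, -1) [ 0.6115  0.4837  0.4751  0.4537 -0.0944  1.4834 -0.0661]
0.004563276158425958 (-1, -1, -1, -1) [ 0.6115  0.4837  0.4751  0.4537 -0.0944  1.4834 -0.0661]
0.004563276158425968 (-1, -1, -1, -1) [ 0.6115  0.4837  0.4751  0.4537 -0.0944  1.4834 -0.0661]
```

```bash
cat > lg.py <<'E'
from h import *
import os
L=pickle.load(open('log.pkl','rb')) if os.path.exists('log.pkl') else []
s=bot.observe();L.append(s);pickle.dump(L,open('log.pkl','wb'));print(s['position'].round(3),s['qpos'].round(3))
E
python3 lg.py
```

```text
[0.452 0.004 0.239] [ 0.39   0.056 -0.607  2.43   0.833  0.169  0.655]
```

apply_moves(
  increments="0.3 -1.2 0 -2.2 0 0.08 0; 0.3 -1.2 0 -2.2 0 0.08 0; 0.3 -1.2 0 -2.2 0 0.08 0; 0.3 -1 0 -2.2 0 0.08 0; 0.3 -1 0 -2.2 0 0.08 0; 0.3 -1 0 -2.2 0 0.08 0; 0.3 0 0 0 0 0 0",
)

```text
clock: 3.5
position: [0.4623, -0.0008, 0.3535]
tool_rot: [-3.082, 0.211, -3.078]
force: [-1.8, -0.4, -0.9]
grip_width: 0.0297
```

```bash
python3 lg.py
```

```text
[ 0.462 -0.001  0.353] [ 0.523  0.047 -0.725  1.964  0.146  0.945  1.355]
```

apply_moves(
  increments="0.3 -1.5 1 -1 0.08 0 0.05; 0.3 -1.5 1 -1 0.08 0 0.05; 0.3 -1.5 1 -1 0.08 0 0.05; 0.3 -1.5 1 0 0.08 0 0.05; 0.3 -1.5 1 0 0.08 0 0.05; 0.3 0 0 0 0 0 0",
)

```text
clock: 4.0
position: [0.5263, 0.0494, 0.3787]
tool_rot: [-2.755, 0.255, 2.975]
force: [-0.8, 0.9, -1.0]
grip_width: 0.0298
```

```bash
python3 lg.py
```

```text
[0.526 0.049 0.379] [ 0.13   0.293 -0.778  1.725  0.662  1.385  0.529]
```

apply_moves(
  increments="0.3 0 0 0 0 -0.1 0; 0.3 -1.5 -1 0 -0.1 -0.1 0.05; 0.3 -1.5 -1 0 -0.1 -0.1 0.05; 0.3 -1.5 0 0 -0.1 -0.1 0.05; 0.3 -1.5 0 0 -0.1 -0.1 0.05; 0.3 0 0 0 0 0 0",
)

```text
clock: 4.5
position: [0.5721, 0.0161, 0.4166]
tool_rot: [3.138, 0.716, 2.896]
force: [-0.8, -1.5, 0.1]
grip_width: 0.0298
```

```bash
python3 lg.py
```

```text
[0.572 0.016 0.417] [ 0.384  0.004 -0.717  2.026  0.693  0.596  0.513]
```

apply_moves(
  increments="0.3 0 1 -1 0.1 0.05 -0.1; 0.3 0 1 -1 0.1 0.05 -0.1; 0.3 0 1 -1 0 0 -0.1; 0.3 0 1 -1 0 0.05 -0.1; 0.3 0 1 0 0 0.05 -0.1; 0.3 0 0 0 0 0 0",
)

```text
clock: 5.0
position: [0.5577, 0.0765, 0.4351]
tool_rot: [-2.722, 0.401, -2.909]
force: [-0.5, 0.2, -0.2]
grip_width: 0.0299
```

```bash
python3 lg.py
python3 - <<'E'
from kin import *
L=pickle.load(open('log.pkl','rb'))+[pickle.load(open(f'pics/{f}.pkl','rb'))['state'] for f in('top0','w1')]
D=[(s['qpos'],s['position'],Ro.from_euler('xyz',s['tool_rot'])) for s in L]
ax='zyzyzyz'
def fk2(q,x):
    T=x[:24].reshape(8,3); W=x[24:45].reshape(7,3)
    R=Ro.identity();p=np.zeros(3)
    for i in range(7):
        p=p+R.apply(T[i]); R=R*Ro.from_rotvec(W[i])
        v=np.array([0,0,-1.]) if i%2==0 else np.array([0,1.,0]); R=R*Ro.from_rotvec(v*q[i])
    p=p+R.apply(T[7]); R=R*Ro.from_rotvec(x[45:48]); return p,R
T=np.zeros((8,3));T[1,2]=.341;T[3,2]=.533;T[5,2]=.421;T[7,2]=.352
x0=np.r_[T.ravel(),np.zeros(21),0,0,1.5]
for reg in (1e-2,1e-3):
    def res(x):
        r=[]
        for q,p,R in D:
            pp,RR=fk2(q,x); r+=list((pp-p)*5)+list((RR.inv()*R).as_rotvec())
        return np.r_[r,reg*(x-x0)]
    o=least_squares(res,x0); r=res(o.x)[:6*len(D)].reshape(-1,6); print(reg,np.abs(r).max(0).round(4)); print(o.x[:24].reshape(8,3).round(3).tolist()); print(o.x[24:].round(3).tolist())
E
```

```text
[0.558 0.076 0.435] [ 0.219  0.158 -0.856  1.779  0.728  1.159  0.829]
0.01 [0. 0. 0. 0. 0. 0.]
[[-0.0, -0.0, -0.01], [-0.0, -0.011, 0.331], [0.0, -0.011, -0.002], [0.0, -0.019, 0.531], [0.0, -0.019, -0.0], [0.0, -0.0, 0.421], [0.0, -0.0, -0.012], [0.0, 0.0, 0.34]]
[0.0, 0.0, 0.0, -0.0, -0.0, 0.0, 0.0, -0.0, -0.0, -0.0, 0.0, -0.0, -0.0, 0.0, 0.0, 0.0, -0.0, 0.0, -0.0, -0.0, 0.035, 0.0, 0.0, 1.535]
0.001 [0. 0. 0. 0. 0. 0.]
[[-0.0, -0.0, -0.01], [-0.0, -0.011, 0.331], [0.0, -0.011, -0.002], [0.0, -0.019, 0.531], [0.0, -0.019, -0.0], [0.0, -0.0, 0.421], [0.0, -0.0, -0.012], [0.0, 0.0, 0.34]]
[0.0, 0.0, 0.0, -0.0, -0.0, 0.0, 0.0, -0.0, -0.0, -0.0, 0.0, -0.0, -0.0, 0.0, 0.0, 0.0, -0.0, 0.0, -0.0, -0.0, 0.035, 0.0, 0.0, 1.535]
```

```bash
cat > kin.py <<'E'
import numpy as np, pickle
from scipy.spatial.transform import Rotation as Ro
from scipy.optimize import least_squares
lo=np.array([-2.91,-.3,-1.5,.17,-1.26,.16,-2.52]);hi=np.array([2.91,2.13,1.42,2.43,4.41,1.93,2.52])
T=np.array([[0,0,-.01],[0,-.011,.331],[0,-.011,-.002],[0,-.019,.531],[0,-.019,0],[0,0,.421],[0,0,-.012],[0,0,.340]])
def fk(q):
    R=Ro.identity();p=np.zeros(3)
    for i in range(7):
        p=p+R.apply(T[i]); R=R*Ro.from_rotvec((np.array([0,0,-1.]) if i%2==0 else np.array([0,1.,0]))*q[i])
    p=p+R.apply(T[7]);return p,R*Ro.from_rotvec([0,0,1.570])
def ik(p,R,q0,reg=1e-3,m=0.03):
    f=lambda q:np.r_[(lambda a,b:np.r_[(a-p)*5,(b.inv()*R).as_rotvec()])(*fk(q)),reg*(q-q0)]
    o=least_squares(f,np.clip(q0,lo+m,hi-m),bounds=(lo+m-1e-6,hi-m+1e-6)); return o.x,np.abs(f(o.x)[:6]).max()
E
python3 - <<'E'
from kin import *
from h import *
rng=np.random.default_rng(0)
L=pickle.load(open('log.pkl','rb'));print(fk(L[-1]['qpos'])[0],L[-1]['position'])
q0=L[-1]['qpos']
G={'pin':(-98.8,19.9,116),'pinend':(-126,-1.5,116),'hand':(-81,8,78)}
for nm,X in G.items():
  for t in (20,25,30,35,40):
    S=[]
    for k in range(25):
        qs=rng.uniform(lo,hi); qs[0]=rng.uniform(-1.5,1.5)
        q,e=ik(Pw(*X),ori(t),qs,reg=1e-4)
        if e<2e-3: S.append(q)
    if S:
        S=np.array(S); k=np.argsort(np.abs(S-q0).max(1))
        print(nm,t,len(S),S[k[:2]].round(2).tolist())
    else: print(nm,t,0)
E
```

```text
[0.55781299 0.07576271 0.43463549] [0.557745   0.07649341 0.43510376]
pin 20 12 [[0.75, 0.65, -1.12, 2.25, 1.36, 0.63, 0.3], [0.66, 0.59, -0.99, 2.25, 1.32, 0.52, 0.32]]
pin 25 15 [[0.86, 0.77, -1.31, 2.31, 1.6, 0.77, 0.11], [0.92, 0.91, -1.46, 2.31, 1.61, 0.95, 0.15]]
pin 30 18 [[0.93, 0.93, -1.47, 2.38, 1.77, 0.96, 0.01], [0.92, 0.9, -1.44, 2.38, 1.77, 0.93, -0.0]]
pin 35 0
pin 40 0
pinend 20 14 [[0.77, 0.58, -1.05, 2.31, 1.35, 0.51, 0.32], [0.84, 0.64, -1.16, 2.3, 1.38, 0.6, 0.31]]
pinend 25 17 [[1.01, 0.88, -1.47, 2.37, 1.61, 0.9, 0.16], [1.01, 0.88, -1.47, 2.37, 1.61, 0.9, 0.16]]
pinend 30 0
pinend 35 0
pinend 40 0
hand 20 15 [[0.63, 0.68, -0.92, 2.23, 1.48, 0.52, 0.22], [0.51, 0.62, -0.76, 2.23, 1.45, 0.41, 0.21]]
hand 25 17 [[0.89, 1.0, -1.38, 2.29, 1.72, 0.95, 0.13], [0.81, 0.85, -1.2, 2.29, 1.72, 0.76, 0.06]]
hand 30 16 [[0.93, 1.1, -1.46, 2.35, 1.87, 1.07, 0.06], [0.92, 1.07, -1.43, 2.35, 1.87, 1.03, 0.04]]
hand 35 0
hand 40 0
```

Run:
```python
from kin import *
from h import *
d=pickle.load(open('pics/w2.pkl','rb'));s=d['state'];M=d['mount'];K=d['intrinsics'];p=s['position'];R=Ro.from_euler('xyz',s['tool_rot'])
for u,v in [(305,185),(306,183),(306,180),(306,175),(304,186),(307,187),(306,170),(300,163),(290,160)]:
    c=np.linalg.inv(K)@[u,v,1]*d['depth'][v,u]; print(u,v,Wp(p+R.apply(M[:3,:3]@c+M[:3,3])).round(1))
q0=pickle.load(open('log.pkl','rb'))[-1]['qpos']
for t in (26,29,32):
  for z in (116,140,160,190):
    print(t,z,[ (lambda r: f"{x}:{r[1]<2e-3 and r[0].round(2).tolist()[3]}")(ik(Pw(x,15,z),ori(t),np.array([.9,.9,-1.3,2.3,1.6,.8,.1]),1e-4)) for x in (-140,-130,-120,-110,-100,-90)])
print([ (y,(lambda r: r[1]<2e-3 and r[0].round(2).tolist())(ik(Pw(-104,y,140),ori(28),np.array([.9,.9,-1.3,2.3,1.6,.8,.1]),1e-4))) for y in (20,60,100,140)])
```

```text
305 185 [-95.6  20.  128.3]
306 183 [-99.   21.1 129.1]
306 180 [-101.3   21.1  127.3]
306 175 [-101.2   20.7  120.3]
304 186 [-94.8  19.  128.9]
307 187 [-93.   21.8 128.3]
306 170 [-101.    20.3  112.8]
300 163 [-99.6  13.5 100.6]
290 160 [-101.8    3.3   98.7]
26 116 ['-140:False', '-130:2.4', '-120:2.37', '-110:2.35', '-100:2.33', '-90:2.31']
26 140 ['-140:2.4', '-130:2.38', '-120:2.36', '-110:2.34', '-100:2.31', '-90:2.29']
26 160 ['-140:2.38', '-130:2.36', '-120:2.34', '-110:2.32', '-100:2.3', '-90:2.27']
26 190 ['-140:2.35', '-130:2.33', '-120:2.31', '-110:2.29', '-100:2.27', '-90:2.25']
29 116 ['-140:False', '-130:False', '-120:False', '-110:2.39', '-100:2.37', '-90:2.35']
29 140 ['-140:False', '-130:False', '-120:2.4', '-110:2.38', '-100:2.35', '-90:2.33']
29 160 ['-140:False', '-130:False', '-120:2.38', '-110:2.36', '-100:2.34', '-90:2.31']
29 190 ['-140:2.4', '-130:2.37', '-120:2.35', '-110:2.33', '-100:2.31', '-90:2.29']
32 116 ['-140:False', '-130:False', '-120:False', '-110:False', '-100:False', '-90:2.38']
32 140 ['-140:False', '-130:False', '-120:False', '-110:False', '-100:2.39', '-90:2.37']
32 160 ['-140:False', '-130:False', '-120:False', '-110:2.4', '-100:2.38', '-90:2.35']
32 190 ['-140:False', '-130:False', '-120:2.39', '-110:2.37', '-100:2.35', '-90:2.33']
[(20, [0.93, 0.77, -1.41, 2.35, 1.62, 0.8, 0.08]), (60, [0.82, 0.77, -1.42, 2.36, 1.62, 0.86, -0.02]), (100, [0.66, 0.68, -1.31, 2.36, 1.62, 0.8, -0.15]), (140, [0.59, 0.77, -1.41, 2.34, 1.61, 0.97, -0.2])]
```

```bash
cat >> h.py <<'E'
def plan(way,claw=None):
    """way: list of (p,R,n,claw)"""
    from kin import ik
    p,R=cur(); q=bot.observe()['qpos']
    for p1,R1,n,c in way:
        S=Slerp([0,1],Ro.concatenate([R,R1])); bad=''
        for i in range(1,n+1):
            qn,e=ik(p+(p1-p)*i/n,S(i/n),q,1e-3,0.0)
            if e>6e-3 or np.abs(qn-q).max()>.12: bad+=f' [{i}: e{e:.4f} dq{np.abs(qn-q).max():.2f}]'
            q=qn
        p,R=rows(p,R,p1,R1,n,c); print('   q',q.round(2),bad)
E
python3 - <<'E'
from h import *
plan([(np.array([.44,0.01,.34]),ori(18),8,0.3),(Pw(-140,20,190),ori(26),8,0.3),(Pw(-120,20,150),ori(27),4,0.3),(Pw(-103,20,116),ori(27),4,0.3)])
E
```

```text
0.3 1.96 -0.24 0.61 -0.046 0.014 0.015; 0.3 1.95 -0.3 0.63 -0.045 0.015 0.016; 0.3 1.93 -0.36 0.64 -0.046 0.014 0.015; 0.3 1.91 -0.42 0.65 -0.045 0.015 0.016; 0.3 1.9 -0.47 0.66 -0.046 0.014 0.015; 0.3 1.89 -0.54 0.66 -0.045 0.015 0.016; 0.3 1.86 -0.59 0.66 -0.046 0.014 0.015; 0.3 1.85 -0.66 0.67 -0.045 0.014 0.016
-- [0.44   0.01   0.3399]
   q [ 0.51 -0.05 -0.65  2.1  -0.02  0.77  1.51] 
0.3 0.3 -0.28 1.87 -0 -0.017 -0; 0.3 0.32 -0.28 1.87 -0 -0.018 -0; 0.3 0.37 -0.29 1.87 -0 -0.017 -0; 0.3 0.39 -0.28 1.85 -0 -0.018 -0; 0.3 0.43 -0.28 1.85 -0 -0.017 -0; 0.3 0.45 -0.28 1.85 -0 -0.017 -0; 0.3 0.49 -0.28 1.83 -0 -0.018 -0; 0.3 0.52 -0.29 1.82 -0.001 -0.017 -0
-- [ 0.4656 -0.0107  0.1901]
   q [ 0.26  0.2  -0.42  2.39  0.72  0.16  0.82]  [7: e0.0000 dq0.13] [8: e0.0000 dq0.26]
0.3 -0.01 0 1.12 0 -0.004 -0; 0.3 -0.01 0 1.12 0 -0.005 -0; 0.3 0 0 1.12 0 -0.004 -0; 0.3 0.01 0 1.12 0 -0.005 -0
-- [ 0.4855 -0.0091  0.15  ]
   q [ 0.38  0.34 -0.59  2.39  1.64  0.21 -0.08]  [1: e0.0000 dq0.28] [2: e0.0000 dq0.25] [3: e0.0000 dq0.23] [4: e0.0000 dq0.17]
0.3 0.01 -0 0.95 0 0 -0; 0.3 0 -0 0.95 0 0 -0; 0.3 0.01 -0 0.95 0 0 -0; 0.3 0.01 -0 0.95 0 0 -0
-- [ 0.5024 -0.0078  0.116 ]
   q [ 0.45  0.48 -0.69  2.37  1.87  0.33 -0.27]
```

apply_moves(
  increments="0.3 1.95 -0.25 0.6 -0.046 0.014 0.015; 0.3 1.95 -0.3 0.63 -0.046 0.014 0.015; 0.3 1.93 -0.35 0.65 -0.046 0.014 0.015; 0.3 1.9 -0.4 0.65 -0.046 0.014 0.015; 0.3 1.9 -0.5 0.65 -0.046 0.014 0.015; 0.3 1.9 -0.55 0.65 -0.046 0.014 0.015; 0.3 1.85 -0.6 0.65 -0.046 0.014 0.016; 0.3 1.85 -0.65 0.65 -0.046 0.014 0.016",
)

```text
clock: 5.67
position: [0.4403, 0.0083, 0.3392]
tool_rot: [3.132, 0.326, -3.07]
force: [-0.2, 0.2, 0.3]
grip_width: 0.0298
```

apply_moves(
  increments="0.3 0.3 -0.28 1.87 0 -0.017 0; 0.3 0.3 -0.28 1.87 0 -0.017 0; 0.3 0.35 -0.28 1.87 0 -0.017 0; 0.3 0.4 -0.28 1.85 0 -0.017 0; 0.3 0.2 -0.14 0.9 0 -0.009 0; 0.3 0.2 -0.14 0.9 0 -0.009 0; 0.3 0.2 -0.14 0.9 0 -0.009 0; 0.3 0.2 -0.14 0.9 0 -0.009 0",
)

```text
clock: 6.33
position: [0.4623, -0.0069, 0.2276]
tool_rot: [3.136, 0.429, -3.07]
force: [-0.1, -0.6, 0.1]
grip_width: 0.03
```

```bash
python3 lg.py
python3 - <<'E'
from h import *
plan([(Pw(-140,20,190),ori(26),8,0.3),(Pw(-120,20,150),ori(27),8,0.3),(Pw(-103,20,116),ori(27),8,0.3)])
E
```

```text
[ 0.462 -0.007  0.228] [ 0.458  0.13  -0.625  2.322  0.349  0.301  1.186]
0.3 0.16 -0.05 0.44 0 -0.003 -0.001; 0.3 0.16 -0.06 0.44 0.001 -0.003 -0.001; 0.3 0.17 -0.05 0.45 -0 -0.003 -0; 0.3 0.16 -0.05 0.44 0 -0.003 -0.001; 0.3 0.17 -0.05 0.44 0 -0.004 -0.001; 0.3 0.17 -0.05 0.44 0.001 -0.003 -0.001; 0.3 0.17 -0.05 0.44 -0 -0.003 -0.001; 0.3 0.17 -0.06 0.43 0 -0.003 -0.001
-- [ 0.4655 -0.0108  0.19  ]
   q [ 0.26  0.2  -0.42  2.39  0.72  0.16  0.82] 
0.3 -0.01 0 0.56 0 -0.002 0; 0.3 0 0 0.56 0 -0.002 0; 0.3 -0 0 0.56 0 -0.003 0; 0.3 -0 0 0.56 0 -0.002 0; 0.3 -0.01 0 0.56 0 -0.002 0; 0.3 0.01 0 0.56 0 -0.002 0; 0.3 -0 0 0.56 0 -0.002 0; 0.3 0 0 0.56 0 -0.002 0
-- [ 0.4855 -0.0092  0.15  ]
   q [ 0.36  0.34 -0.57  2.39  1.65  0.2  -0.09]  [1: e0.0000 dq0.15] [2: e0.0000 dq0.13] [3: e0.0000 dq0.13] [4: e0.0000 dq0.12]
0.3 0 0 0.47 0 -0 0; 0.3 0.01 0 0.48 0 -0 0; 0.3 0 0 0.47 0 -0 0; 0.3 0 0 0.48 0 -0 0; 0.3 0.01 0 0.47 0 -0 0; 0.3 0 0 0.48 0 -0 0; 0.3 0 0 0.47 0 -0 0; 0.3 0.01 0 0.48 0 -0 0
-- [ 0.5024 -0.0078  0.116 ]
   q [ 0.44  0.47 -0.68  2.37  1.88  0.32 -0.28]
```

apply_moves(
  increments="0.3 0.17 -0.05 0.44 0 -0.003 -0.001; 0.3 0.17 -0.05 0.44 0 -0.003 -0.001; 0.3 0.17 -0.05 0.44 0 -0.003 -0.001; 0.3 0.17 -0.05 0.44 0 -0.003 -0.001; 0.3 0.17 -0.05 0.44 0 -0.003 0; 0.3 0.17 -0.05 0.44 0 -0.003 0; 0.3 0.17 -0.05 0.44 0 -0.003 0; 0.3 0.17 -0.05 0.44 0 -0.003 0",
)

```text
clock: 7.0
position: [0.4657, -0.011, 0.1903]
tool_rot: [3.14, 0.453, -3.065]
force: [-0.4, -0.6, 0.3]
grip_width: 0.03
```

apply_moves(
  increments="0.3 0 0 0.5 0 -0.002 0; 0.3 0 0 0.5 0 -0.002 0; 0.3 0 0 0.5 0 -0.002 0; 0.3 0 0 0.5 0 -0.002 0; 0.3 0 0 0.5 0 -0.002 0; 0.3 0 0 0.5 0 -0.002 0; 0.3 0 0 0.5 0 -0.002 0; 0.3 0 0 0.5 0 -0.002 0",
)

```text
clock: 7.67
position: [0.4845, -0.01, 0.1548]
tool_rot: [-3.141, 0.472, -3.065]
force: [0.5, -0.4, -0.2]
grip_width: 0.0298
```

```bash
python3 lg.py
python3 - <<'E'
from h import *
p,R=cur(); print(Wp(p).round(1),np.degrees(np.arcsin(R.as_matrix()[:2,2])).round(1))
d=snap('wrist','w3')
im=cv2.imread('pics/w3.png');im=cv2.convertScaleAbs(im,alpha=1.5,beta=20); cv2.imwrite('pics/w3c.png',im)
plan([(Pw(-103,20,116),ori(27),8,0.3)])
E
```

```text
[ 0.484 -0.01   0.155] [ 0.345  0.323 -0.537  2.39   1.611  0.188 -0.048]
[-121.1   19.2  154.8] [27.   1.9]
0.3 0.02 0.01 0.53 -0 0 -0; 0.3 0.01 0.01 0.52 -0 0 -0.001; 0.3 0.02 0.01 0.53 -0.001 0 0; 0.3 0.01 0 0.53 0 0 -0; 0.3 0.02 0.01 0.52 0 0 -0; 0.3 0.02 0.01 0.53 -0 0 -0.001; 0.3 0.01 0.01 0.53 -0 0 0; 0.3 0.02 0.01 0.52 -0 0 -0
-- [ 0.5024 -0.0077  0.116 ]
   q [ 0.43  0.47 -0.67  2.37  1.88  0.32 -0.29]
```

View pics/w3c.png

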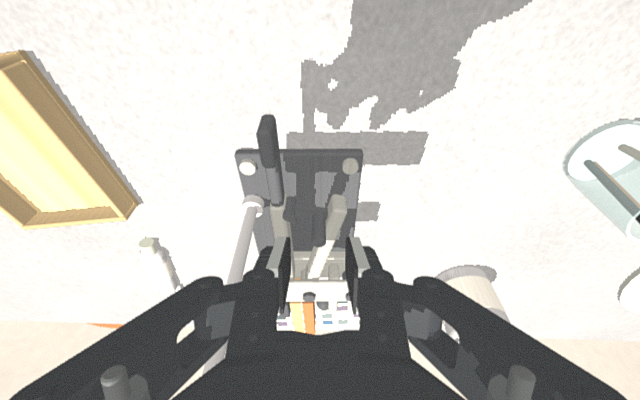

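apply_moves(
  increments="0.3 0.02 0.01 0.53 0 0 0; 0.3 0.02 0.01 0.53 0 0 0; 0.3 0.02 0.01 0.53 0 0 0; 0.3 0.02 0.01 0.53 0 0 0; 0.3 0.01 0.01 0.52 0 0 0; 0.3 0.01 0.01 0.52 0 0 0; 0.3 0.01 0.01 0.52 0 0 0; 0.3 0.01 0.01 0.52 0 0 0",
)

```text
clock: 8.38
position: [0.5022, -0.0077, 0.1168]
tool_rot: [3.141, 0.472, -3.065]
force: [-0.3, 0.3, -0.0]
grip_width: 0.0299
```

```bash
python3 lg.py
python3 - <<'E'
from h import *
p,R=cur(); print(Wp(p).round(1))
d=snap('wrist','w4')
im=cv2.imread('pics/w4.png')[120:320,220:420];im=cv2.convertScaleAbs(im,alpha=1.8,beta=30)
dp=d['depth'][120:320,220:420]; g=np.clip((dp-.1)/.2*255,0,255).astype(np.uint8); g=cv2.applyColorMap(g,cv2.COLORMAP_JET)
cv2.imwrite('pics/w4c.png',cv2.resize(np.hstack([im,g]),None,fx=2,fy=2,interpolation=cv2.INTER_CUBIC))
E
```

```text
[ 0.502 -0.008  0.117] [ 0.435  0.47  -0.67   2.372  1.89   0.316 -0.293]
[-103.2   20.2  116.8]
```

View pics/w4c.png

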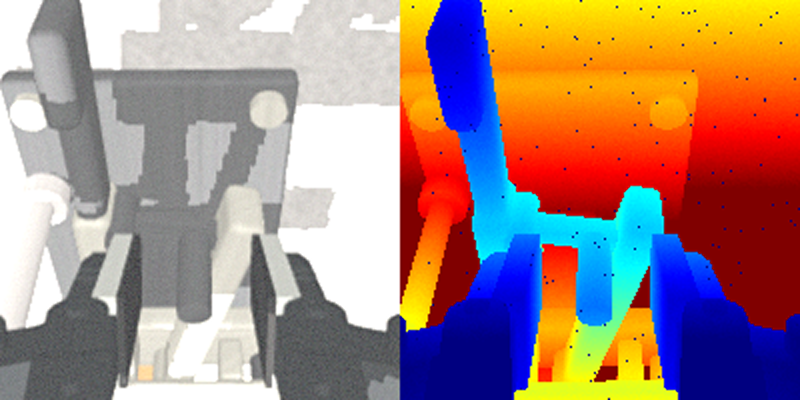

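apply_moves(
  increments="0.6 0 0 0 0 0 0; 0.8 0 0 0 0 0 0; 1 0 0 0 0 0 0; 1 0 0 0 0 0 0; 1 0 0 0 0 0 0; 1 0 0 0 0 0 0",
  newtons=20,
)

```text
clock: 8.93
position: [0.5017, -0.008, 0.1171]
tool_rot: [3.139, 0.472, -3.066]
force: [0.6, -3.8, -3.0]
grip_width: 0.0081
```

Run:
```python
from h import *
s=bot.observe();print(s['force'].round(1),s['grip_width'],Wp(s['position']))
c=np.array([-104,-1.5]);f0=np.pi/2-.24;o=c+22*np.array([np.cos(f0),np.sin(f0)])
N=10
for i in range(1,N+1):
    f=f0+1.76*i/N; n=c+22*np.array([np.cos(f),np.sin(f)]); dx,dy=(n-o)/10; o=n; t=np.radians(27)
    print(f'1 {-dx*np.cos(t):.2f} {dy:.2f} {dx*np.sin(t):.2f} 0 0 0;',end=' ')
```

```text
[ 0.6 -3.8 -3. ] 0.008092887711817104 [-103.73570284   19.83992167  117.10902289]
1 0.34 0.06 -0.17 0 0 0; 1 0.34 -0.01 -0.18 0 0 0; 1 0.34 -0.08 -0.17 0 0 0; 1 0.32 -0.14 -0.16 0 0 0; 1 0.29 -0.20 -0.15 0 0 0; 1 0.26 -0.26 -0.13 0 0 0; 1 0.21 -0.30 -0.11 0 0 0; 1 0.16 -0.34 -0.08 0 0 0; 1 0.11 -0.37 -0.05 0 0 0; 1 0.05 -0.38 -0.02 0 0 0;
```

apply_moves(
  increments="1 0.34 0.05 -0.17 0 0 0; 1 0.34 0 -0.18 0 0 0; 1 0.34 -0.08 -0.17 0 0 0; 1 0.32 -0.14 -0.16 0 0 0; 1 0.29 -0.2 -0.15 0 0 0",
)

```text
clock: 9.35
position: [0.4837, -0.0124, 0.1173]
tool_rot: [3.138, 0.473, -3.065]
force: [1.1, -0.1, -0.6]
grip_width: -0.0001
```

apply_moves(
  increments="1 0.26 -0.26 -0.13 0 0 0; 1 0.21 -0.3 -0.11 0 0 0; 1 0.16 -0.34 -0.08 0 0 0; 1 0.11 -0.37 -0.05 0 0 0; 1 0.05 -0.38 -0.02 0 0 0; 1 0 0 0 0 0 0",
)

```text
clock: 9.85
position: [0.4764, -0.0308, 0.1169]
tool_rot: [3.139, 0.472, -3.067]
force: [-0.0, -0.5, -0.6]
grip_width: 0.0
```

```bash
python3 lg.py
python3 - <<'E'
from h import *
p,R=cur(); print(Wp(p).round(1))
d=snap('wrist','w5')
im=cv2.imread('pics/w5.png')[120:320,220:420];im=cv2.convertScaleAbs(im,alpha=1.8,beta=30)
dp=d['depth'][120:320,220:420]; g=np.clip((dp-.1)/.2*255,0,255).astype(np.uint8); g=cv2.applyColorMap(g,cv2.COLORMAP_JET)
cv2.imwrite('pics/w5c.png',cv2.resize(np.hstack([im,g]),None,fx=2,fy=2,interpolation=cv2.INTER_CUBIC))
E
```

```text
[ 0.476 -0.031  0.117] [ 0.556  0.46  -0.735  2.424  1.979  0.315 -0.329]
[-130.8   -0.9  116.9]
```

View pics/w5c.png

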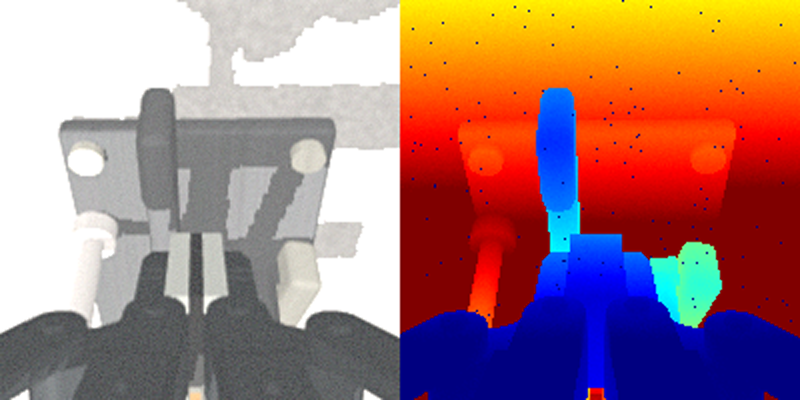

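apply_moves(
  increments="0.7 0 0 -1 0 0 0; 0.5 0 0 -1 0 0 0; 0.3 0 0 -1 0 0 0; 0.3 0 0 -0.5 0 0 0; 0.3 0 0 0 0 0 0",
)

```text
clock: 10.32
position: [0.4606, -0.0313, 0.1488]
tool_rot: [3.139, 0.473, -3.066]
force: [-0.2, 0.5, -0.6]
grip_width: 0.0299
```

```bash
python3 lg.py
python3 - <<'E'
from h import *
p,R=cur(); print(Wp(p).round(1))
d=snap('wrist','w6');M=d['mount'];K=d['intrinsics']
v,u=np.mgrid[0:400,0:640]
c=np.stack([(u-K[0,2])/K[0,0],(v-K[1,2])/K[1,1],np.ones_like(u)],-1)*d['depth'][...,None]
X=Wp((p+R.apply((c.reshape(-1,3)@M[:3,:3].T+M[:3,3]))).reshape(-1,3)).reshape(400,640,3)
m=(X[...,2]>118)&(X[...,2]<135)&(X[...,0]>-135)&(X[...,0]<-80)&(np.abs(X[...,1])<35)&(d['depth']>0.1)
print(m.sum(), X[m].mean(0), X[m].min(0),X[m].max(0))
m=m&(X[...,2]>125);print(m.sum(),X[m].mean(0) if m.any() else 0)
im=cv2.imread('pics/w6.png')[120:320,220:420];im=cv2.convertScaleAbs(im,alpha=1.8,beta=30)
dp=d['depth'][120:320,220:420]; g=np.clip((dp-.1)/.2*255,0,255).astype(np.uint8); g=cv2.applyColorMap(g,cv2.COLORMAP_JET)
cv2.imwrite('pics/w6c.png',cv2.resize(np.hstack([im,g]),None,fx=2,fy=2,interpolation=cv2.INTER_CUBIC))
E
```

```text
[ 0.461 -0.031  0.149] [ 0.709  0.384 -0.898  2.432  1.676  0.298 -0.038]
[-1.466e+02 -1.000e-01  1.488e+02]
110 [-106.5113469    16.65901726  124.61288116] [-109.68353154   14.45588547  118.18830894] [-99.72828106  18.65125687 129.08993597]
55 [-105.41658363   16.72998915  127.67917566]
```

View pics/w6c.png

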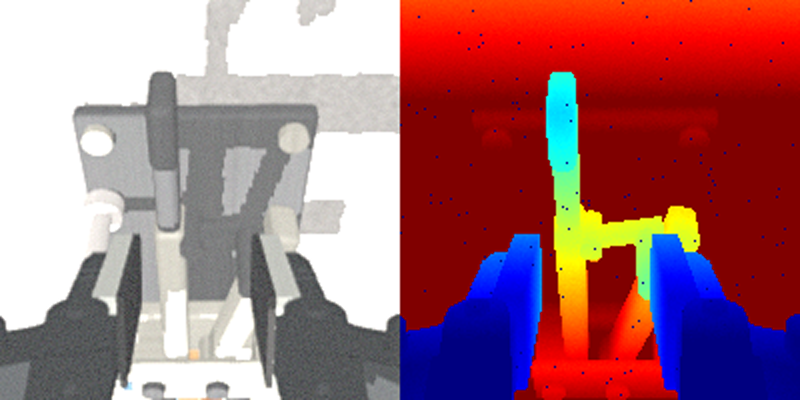

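Run:
```python
from h import *
plan([(Pw(-122,20.5,148),ori(27),8,0.4),(Pw(-100,20.5,113),ori(29),8,0.4)])
c=np.array([-104,-1.5]);f0=np.radians(91.5);o=c+22*np.array([np.cos(f0),np.sin(f0)])
p=np.array([-100,20.5,113.]);N=12;W=[]
for i in range(1,N+1):
    f=f0+(np.radians(178.)-f0)*i/N; n=c+22*np.array([np.cos(f),np.sin(f)]); p=p+np.r_[n-o,0]; o=n
    W.append(((Pw(*p)),ori(29-3.5*i/N)))
p0,R0=Pw(-100,20.5,113),ori(29)
from kin import ik
q=np.array([.44,.5,-.7,2.37,1.9,.33,-.3])
for a,b in W:
    p0,R0=rows(p0,R0,a,b,1,1); q,e=ik(a,b,q,1e-3,0); print(q.round(2),round(e,4))
```

```text
0.4 -0.27 0.26 0.14 0 0 -0; 0.4 -0.27 0.26 0.15 0 0 -0.001; 0.4 -0.27 0.26 0.14 0 0.001 -0; 0.4 -0.27 0.26 0.14 0 -0 -0.001; 0.4 -0.27 0.27 0.15 0.001 0 -0; 0.4 -0.27 0.26 0.14 -0 0 -0.001; 0.4 -0.27 0.26 0.14 -0 0 -0; 0.4 -0.27 0.26 0.14 -0 0.001 -0.001
-- [ 0.4835 -0.0088  0.1481]
   q [ 0.62  0.41 -0.89  2.38  1.6   0.35 -0.01] 
0.4 -0.05 -0 0.52 -0 -0.004 0; 0.4 -0.04 -0 0.51 -0 -0.005 0; 0.4 -0.04 -0 0.52 -0 -0.004 0; 0.4 -0.04 -0 0.51 -0 -0.005 0; 0.4 -0.04 -0 0.52 -0 -0.004 0; 0.4 -0.03 -0 0.51 -0 -0.004 0; 0.4 -0.04 -0 0.52 -0 -0.005 0; 0.4 -0.03 -0 0.52 -0 -0.004 0
-- [ 0.5054 -0.007   0.113 ]
   q [ 0.64  0.58 -0.95  2.38  1.89  0.5  -0.24] 
1 0.24 -0.02 -0.13 0 0.005 0
-- [ 0.5027 -0.0075  0.113 ]
[ 0.5   0.51 -0.76  2.39  1.99  0.39 -0.38] 0.0
1 0.24 -0.06 -0.13 0 0.005 0
-- [ 0.5    -0.0083  0.113 ]
[ 0.5   0.5  -0.75  2.39  1.98  0.38 -0.37] 0.0
1 0.23 -0.1 -0.13 -0 0.005 -0
-- [ 0.4975 -0.0095  0.113 ]
[ 0.5   0.5  -0.75  2.39  1.98  0.37 -0.36] 0.0
1 0.22 -0.12 -0.11 -0 0.005 -0
-- [ 0.4951 -0.0109  0.1129]
[ 0.49  0.49 -0.74  2.4   1.97  0.36 -0.36] 0.0
1 0.2 -0.15 -0.11 -0 0.005 -0
-- [ 0.4929 -0.0126  0.113 ]
[ 0.49  0.49 -0.73  2.4   1.96  0.35 -0.35] 0.0
1 0.18 -0.19 -0.1 -0 0.006 -0
-- [ 0.491  -0.0146  0.113 ]
[ 0.49  0.48 -0.72  2.4   1.95  0.34 -0.33] 0.0
1 0.17 -0.2 -0.08 -0 0.005 -0
-- [ 0.4893 -0.0168  0.113 ]
[ 0.49  0.48 -0.71  2.4   1.94  0.33 -0.32] 0.0
1 0.14 -0.23 -0.07 -0 0.005 -0
-- [ 0.488  -0.0192  0.113 ]
[ 0.49  0.47 -0.7   2.4   1.93  0.32 -0.31] 0.0
1 0.11 -0.25 -0.06 0 0.005 -0
-- [ 0.4869 -0.0218  0.113 ]
[ 0.48  0.47 -0.69  2.4   1.92  0.31 -0.29] 0.0
1 0.08 -0.26 -0.04 -0 0.005 -0
-- [ 0.4862 -0.0244  0.113 ]
[ 0.48  0.46 -0.67  2.39  1.9   0.29 -0.27] 0.0
1 0.06 -0.27 -0.03 0 0.005 0
-- [ 0.4858 -0.0272  0.113 ]
[ 0.47  0.46 -0.65  2.39  1.89  0.28 -0.25] 0.0
1 0.02 -0.27 -0.01 -0 0.005 -0
-- [ 0.4858 -0.0299  0.113 ]
[ 0.47  0.45 -0.64  2.39  1.87  0.27 -0.23] 0.0
```

apply_moves(
  increments="0.4 -0.27 0.26 0.14 0 0 0; 0.4 -0.27 0.26 0.14 0 0 -0.001; 0.4 -0.27 0.26 0.14 0 0 0; 0.4 -0.27 0.26 0.14 0 0 -0.001; 0.4 -0.27 0.26 0.14 0 0 0; 0.4 -0.27 0.26 0.14 0 0 -0.001; 0.4 -0.27 0.26 0.14 0 0 0; 0.4 -0.27 0.26 0.14 0 0 -0.001",
)

```text
clock: 11.03
position: [0.4834, -0.0081, 0.1479]
tool_rot: [3.141, 0.472, -3.061]
force: [-0.0, 0.6, 0.1]
grip_width: 0.0258
```

apply_moves(
  increments="0.4 -0.04 0 0.51 0 -0.004 0; 0.4 -0.04 0 0.51 0 -0.005 0; 0.4 -0.04 0 0.51 0 -0.004 0; 0.4 -0.04 0 0.51 0 -0.005 0; 0.4 -0.04 0 0.51 0 -0.004 0; 0.4 -0.04 0 0.51 0 -0.005 0; 0.4 -0.04 0 0.51 0 -0.004 0; 0.4 -0.03 0 0.51 0 -0.005 0",
)

```text
clock: 11.7
position: [0.5053, -0.0066, 0.1132]
tool_rot: [3.141, 0.509, -3.061]
force: [-0.7, 0.1, -0.7]
grip_width: 0.0257
```

```bash
python3 lg.py
python3 - <<'E'
from h import *
p,R=cur(); print(Wp(p).round(1), bot.observe()['force'].round(1))
d=snap('wrist','w7')
im=cv2.imread('pics/w7.png')[120:320,220:420];im=cv2.convertScaleAbs(im,alpha=1.8,beta=30)
dp=d['depth'][120:320,220:420]; g=np.clip((dp-.1)/.2*255,0,255).astype(np.uint8); g=cv2.applyColorMap(g,cv2.COLORMAP_JET)
cv2.imwrite('pics/w7c.png',cv2.resize(np.hstack([im,g]),None,fx=2,fy=2,interpolation=cv2.INTER_CUBIC))
E
```

```text
[ 0.505 -0.007  0.113] [ 0.644  0.578 -0.95   2.385  1.906  0.495 -0.257]
[-100.    21.   113.2] [-0.7  0.1 -0.7]
```

View pics/w7c.png

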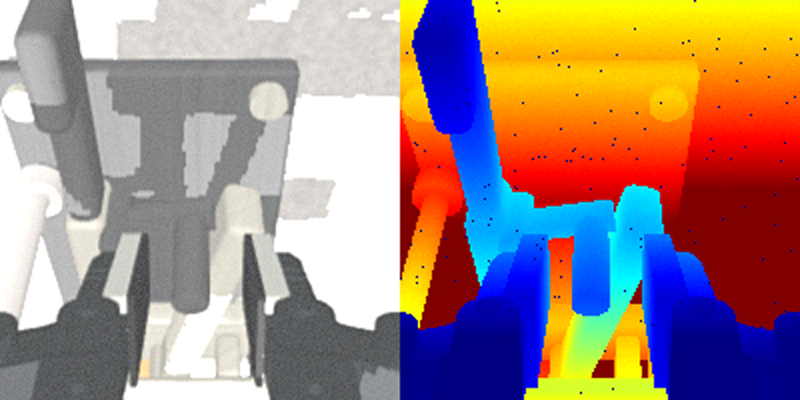

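apply_moves(
  increments="0.6 0 0 0 0 0 0; 0.8 0 0 0 0 0 0; 1 0 0 0 0 0 0; 1 0 0 0 0 0 0; 1 0 0 0 0 0 0",
  newtons=40,
)

```text
clock: 12.17
position: [0.505, -0.0077, 0.1135]
tool_rot: [-3.141, 0.508, -3.062]
force: [3.0, -4.7, -8.0]
grip_width: 0.008
```

apply_moves(
  increments="1 0.24 -0.02 -0.13 0 0.005 0; 1 0.24 -0.06 -0.13 0 0.005 0; 1 0.23 -0.1 -0.13 0 0.005 0",
)

```text
clock: 12.42
position: [0.4973, -0.0105, 0.1136]
tool_rot: [-3.141, 0.493, -3.063]
force: [0.7, -6.5, -6.2]
grip_width: 0.0079
```

Width is holding at about 8 mm with the pin gripped, so I'll continue the arc.

apply_moves(
  increments="1 0.22 -0.12 -0.11 0 0.005 0; 1 0.2 -0.15 -0.11 0 0.005 0; 1 0.18 -0.19 -0.1 0 0.006 0; 1 0.17 -0.2 -0.08 0 0.005 0",
)

```text
clock: 12.75
position: [0.489, -0.0168, 0.1136]
tool_rot: [3.141, 0.472, -3.062]
force: [8.7, 1.0, -9.6]
grip_width: 0.0079
```

apply_moves(
  increments="1 0.14 -0.23 -0.07 0 0.005 0; 1 0.11 -0.25 -0.06 0 0.005 0; 1 0.08 -0.26 -0.04 0 0.005 0; 1 0.06 -0.27 -0.03 0 0.005 0; 1 0.02 -0.27 -0.01 0 0.005 0; 1 0 0 0 0 0 0",
)

```text
clock: 13.25
position: [0.4836, -0.0271, 0.1133]
tool_rot: [3.137, 0.445, -3.058]
force: [-19.0, 12.8, 13.8]
grip_width: 0.0073
```

```bash
python3 lg.py
python3 - <<'E'
from h import *
p,R=cur(); print(Wp(p).round(1), bot.observe()['force'].round(1))
d=snap('wrist','w8')
im=cv2.imread('pics/w8.png')[120:320,220:420];im=cv2.convertScaleAbs(im,alpha=1.8,beta=30)
dp=d['depth'][120:320,220:420]; g=np.clip((dp-.1)/.2*255,0,255).astype(np.uint8); g=cv2.applyColorMap(g,cv2.COLORMAP_JET)
cv2.imwrite('pics/w8c.png',cv2.resize(np.hstack([im,g]),None,fx=2,fy=2,interpolation=cv2.INTER_CUBIC))
E
```

```text
[ 0.484 -0.027  0.113] [ 0.649  0.515 -0.869  2.385  1.757  0.377 -0.086]
[-123.3    2.3  113.3] [-19.   12.8  13.8]
```

View pics/w8c.png

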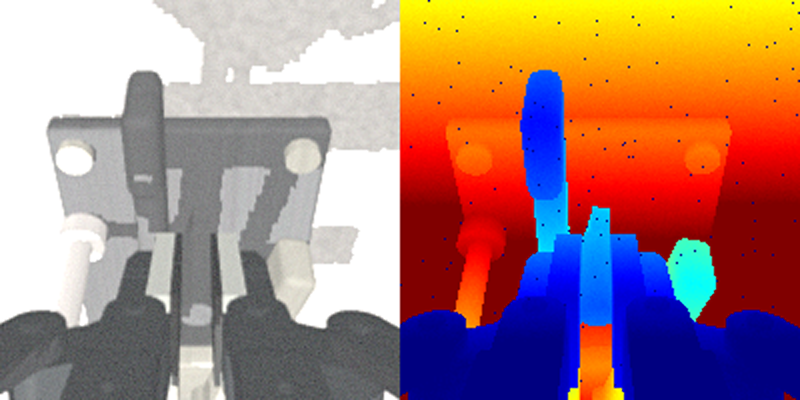

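apply_moves(
  increments="0.7 0 -0.2 0 0 0 0; 0.5 0 -0.1 0 0 0 0; 0.3 0 0 0 0 0 0; 0.3 0 0 -0.6 0 0 0; 0.3 0 0 -0.7 0 0 0; 0.3 -0.05 0 -0.7 0 0 0; 0.3 -0.05 0 -0.7 0 0 0; 0 -0.05 0 -0.5 0 0 0",
)

```text
clock: 13.97
position: [0.4732, -0.0338, 0.1435]
tool_rot: [3.141, 0.448, -3.061]
force: [0.2, -0.7, -0.0]
grip_width: 0.0403
```

```bash
python3 lg.py
python3 - <<'E'
from h import *
p,R=cur(); print(Wp(p).round(1), bot.observe()['force'].round(1))
d=snap('wrist','w9')
im=cv2.imread('pics/w9.png')[120:320,220:420];im=cv2.convertScaleAbs(im,alpha=1.8,beta=30)
dp=d['depth'][120:320,220:420]; g=np.clip((dp-.1)/.2*255,0,255).astype(np.uint8); g=cv2.applyColorMap(g,cv2.COLORMAP_JET)
cv2.imwrite('pics/w9c.png',cv2.resize(np.hstack([im,g]),None,fx=2,fy=2,interpolation=cv2.INTER_CUBIC))
plan([(Pw(-125,2,150),ori(27),5,-1),(Pw(-100,2,110),ori(28),6,-1),(Pw(-82,1.5,80),ori(28),6,-1)])
E
```

```text
[ 0.473 -0.034  0.144] [ 0.645  0.397 -0.819  2.39   1.551  0.28   0.1  ]
[-134.2   -3.6  143.5] [ 0.2 -0.7 -0. ]
-1 -0.22 0.11 -0.03 0 -0.005 0; -1 -0.21 0.12 -0.02 0 -0.004 0.001; -1 -0.22 0.11 -0.03 0 -0.005 -0; -1 -0.22 0.11 -0.02 0 -0.004 0; -1 -0.21 0.12 -0.02 0 -0.005 0
-- [ 0.4819 -0.0274  0.1499]
   q [ 0.64  0.39 -0.84  2.38  1.59  0.29  0.05] 
-1 -0.07 -0 0.78 0 -0.003 0; -1 -0.07 -0 0.79 0 -0.003 0; -1 -0.06 -0 0.78 0 -0.003 0; -1 -0.06 -0 0.78 0 -0.002 0; -1 -0.06 -0 0.78 0 -0.003 0; -1 -0.06 -0.01 0.79 0 -0.003 0
-- [ 0.5069 -0.0255  0.11  ]
   q [ 0.66  0.57 -0.91  2.36  1.87  0.44 -0.18] 
-1 -0.03 -0.01 0.58 0 -0 0; -1 -0.03 -0.01 0.58 0 -0 0; -1 -0.03 -0 0.59 0 -0 0; -1 -0.03 -0.01 0.58 0 -0 0; -1 -0.03 -0.01 0.58 0 -0 0; -1 -0.03 -0.01 0.58 0 -0 0
-- [ 0.5248 -0.0246  0.08  ]
   q [ 0.64  0.68 -0.9   2.33  1.96  0.52 -0.22]
```

View pics/w9c.png

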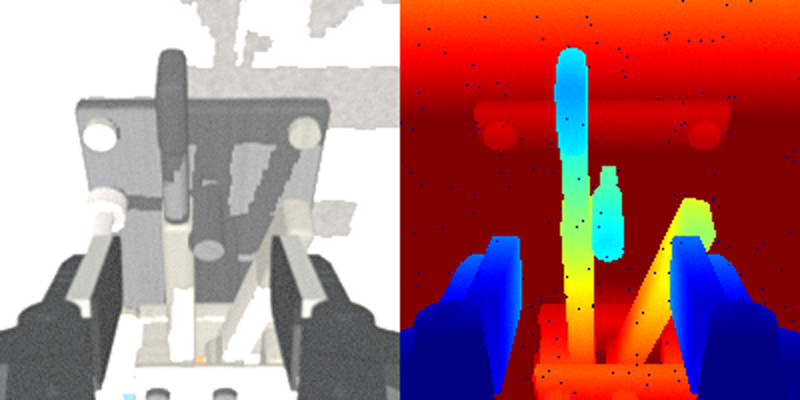

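apply_moves(
  increments="-0.5 -0.22 0.11 -0.02 0 -0.005 0; -1 -0.22 0.11 -0.02 0 -0.005 0; -1 -0.22 0.11 -0.02 0 -0.004 0; -1 -0.22 0.11 -0.02 0 -0.004 0; -1 -0.22 0.11 -0.02 0 -0.005 0; -1 0 0 0 0 0 0",
)

```text
clock: 14.52
position: [0.4824, -0.027, 0.1486]
tool_rot: [3.14, 0.471, -3.061]
force: [-0.0, 1.3, 0.3]
grip_width: 0.0857
```

apply_moves(
  increments="-1 -0.07 0 0.78 0 -0.003 0; -1 -0.07 0 0.78 0 -0.003 0; -1 -0.06 0 0.78 0 -0.003 0; -1 -0.06 0 0.78 0 -0.003 0; -1 -0.06 0 0.78 0 -0.003 0; -1 -0.06 0 0.78 0 -0.003 0; -1 0 0 0 0 0 0",
)

```text
clock: 15.1
position: [0.507, -0.0251, 0.1076]
tool_rot: [3.139, 0.487, -3.062]
force: [-0.5, -0.2, 0.5]
grip_width: 0.0855
```

```bash
python3 lg.py
python3 - <<'E'
from h import *
p,R=cur(); print(Wp(p).round(1), bot.observe()['force'].round(1))
d=snap('wrist','w10')
im=cv2.imread('pics/w10.png')[100:340,170:470];im=cv2.convertScaleAbs(im,alpha=1.8,beta=30)
cv2.imwrite('pics/w10c.png',cv2.resize(im,None,fx=2.4,fy=2.4,interpolation=cv2.INTER_CUBIC))
plan([(Pw(-82,1.5,80),ori(28),6,-1)])
E
```

```text
[ 0.507 -0.025  0.108] [ 0.658  0.575 -0.899  2.366  1.882  0.441 -0.189]
[-99.9   2.4 107.6] [-0.5 -0.2  0.5]
-1 -0.05 -0.02 0.56 0 -0 0; -1 -0.05 -0.01 0.55 0.001 -0.001 0; -1 -0.05 -0.02 0.56 0 0 0; -1 -0.05 -0.02 0.55 0.001 -0 0; -1 -0.04 -0.01 0.56 0 -0.001 0.001; -1 -0.05 -0.02 0.55 0.001 0 -0
-- [ 0.5248 -0.0246  0.08  ]
   q [ 0.64  0.67 -0.9   2.33  1.96  0.51 -0.23]
```

View pics/w10c.png

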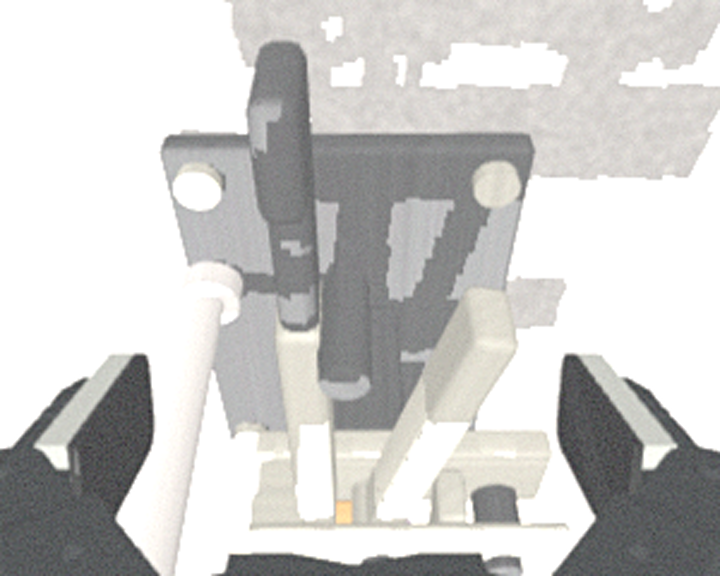

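apply_moves(
  increments="-1 -0.05 0 0.55 0 0 0; -1 -0.05 0 0.55 0 0 0; -1 -0.05 0 0.55 0 0 0; -1 -0.05 0 0.55 0 0 0; -1 -0.04 0 0.55 0 0 0; -1 -0.04 0 0.55 0 0 0; -1 0 0 0 0 0 0",
)

```text
clock: 15.73
position: [0.525, -0.0237, 0.08]
tool_rot: [3.14, 0.487, -3.062]
force: [-0.9, -0.6, -0.4]
grip_width: 0.0852
```

```bash
python3 lg.py
python3 - <<'E'
from h import *
p,R=cur(); print(Wp(p).round(1), bot.observe()['force'].round(1))
d=snap('wrist','w11')
im=cv2.imread('pics/w11.png')[100:340,170:470];im=cv2.convertScaleAbs(im,alpha=1.8,beta=30)
cv2.imwrite('pics/w11c.png',cv2.resize(im,None,fx=2.4,fy=2.4,interpolation=cv2.INTER_CUBIC))
E
```

```text
[ 0.525 -0.024  0.08 ] [ 0.64   0.676 -0.896  2.335  1.96   0.511 -0.228]
[-81.7   2.4  80. ] [-0.9 -0.6 -0.4]
```

View pics/w11c.png

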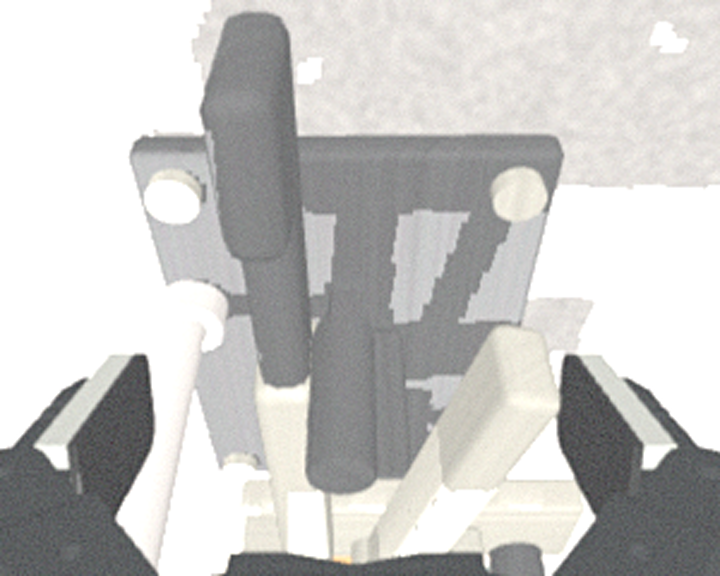

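apply_moves(
  increments="-0.6 0 -0.12 0 0 0 0; -0.2 0 -0.12 0 0 0 0; 0.2 0 0 0 0 0 0; 0.6 0 0 0 0 0 0; 1 0 0 0 0 0 0; 1 0 0 0 0 0 0; 1 0 0 0 0 0 0; 1 0 0 0 0 0 0",
  newtons=40,
)

```text
clock: 16.45
position: [0.5248, -0.0266, 0.0813]
tool_rot: [-3.141, 0.489, -3.061]
force: [-7.2, -1.4, 9.0]
grip_width: 0.0312
```

apply_moves(
  increments="1 0 0 0 0 0 0; 1 0 0 0 0 0 0",
)

```text
clock: 16.62
position: [0.5248, -0.0267, 0.0813]
tool_rot: [-3.141, 0.489, -3.061]
force: [-6.7, -1.7, 9.1]
grip_width: 0.0307
```

```bash
python3 lg.py
python3 - <<'E'
from h import *
p,R=cur(); print(Wp(p).round(1), bot.observe()['force'].round(1))
d=snap('wrist','w12')
im=cv2.imread('pics/w12.png')[100:340,170:470];im=cv2.convertScaleAbs(im,alpha=1.8,beta=30)
cv2.imwrite('pics/w12c.png',cv2.resize(im,None,fx=2.4,fy=2.4,interpolation=cv2.INTER_CUBIC))
E
```

```text
[ 0.525 -0.027  0.081] [ 0.645  0.671 -0.894  2.336  1.961  0.505 -0.223]
[-82.2  -0.6  81.3] [-6.7 -1.7  9.1]
```

View pics/w12c.png

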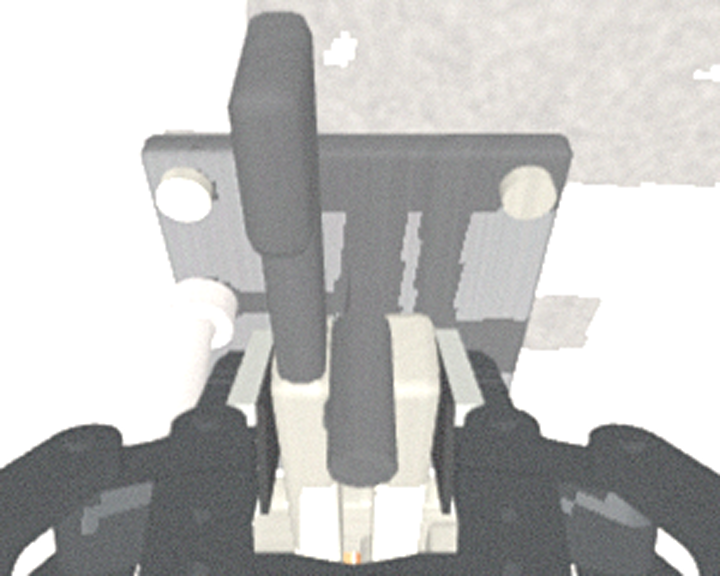

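apply_moves(
  increments="0.1 0 0 0 0 0 0; 0 0 0 0 0 0 0; -0.3 0 0 0 0 0 0; -0.6 0 0 0 0 0 0; -0.6 0 0 0 0 0 0; -0.6 0 0 0 0 0 0",
)

```text
clock: 17.17
position: [0.525, -0.0263, 0.0809]
tool_rot: [3.141, 0.488, -3.061]
force: [-0.6, 0.4, 0.0]
grip_width: 0.0684
```

```bash
python3 lg.py
python3 - <<'E'
from h import *
p,R=cur(); print(Wp(p).round(1), bot.observe()['force'].round(1))
d=snap('wrist','w13')
im=cv2.imread('pics/w13.png')[100:340,170:470];im=cv2.convertScaleAbs(im,alpha=1.8,beta=30)
cv2.imwrite('pics/w13c.png',cv2.resize(im,None,fx=2.4,fy=2.4,interpolation=cv2.INTER_CUBIC))
plan([(Pw(-105,0,122),ori(28),8,-0.6),(Pw(-137,-5,160),ori(26),6,-0.3)])
E
```

```text
[ 0.525 -0.026  0.081] [ 0.645  0.672 -0.894  2.335  1.961  0.505 -0.223]
[-82.   -0.2  80.9] [-0.6  0.4  0. ]
-0.6 0.01 0 -0.59 0 -0 0; -0.6 0.02 0.01 -0.59 0 -0 0; -0.6 0.01 -0 -0.59 0.001 -0 0; -0.6 0.01 0 -0.58 -0 -0 0.001; -0.6 0.02 0 -0.59 -0 -0 -0; -0.6 0.01 0.01 -0.59 0 -0 -0; -0.6 0.01 -0 -0.59 0 -0 0; -0.6 0.02 0 -0.59 0 -0.001 0
-- [ 0.502  -0.0279  0.122 ]
   q [ 0.66  0.52 -0.89  2.37  1.82  0.4  -0.14] 
-0.3 0.17 -0.08 -0.81 0 0.006 0; -0.3 0.18 -0.09 -0.81 0 0.006 0; -0.3 0.18 -0.08 -0.81 0 0.006 0; -0.3 0.19 -0.08 -0.8 0 0.006 0; -0.3 0.19 -0.08 -0.81 0 0.005 0; -0.3 0.2 -0.09 -0.8 0 0.006 0
-- [ 0.4705 -0.0354  0.16  ]
   q [ 0.67  0.35 -0.83  2.38  1.38  0.26  0.26]
```

View pics/w13c.png

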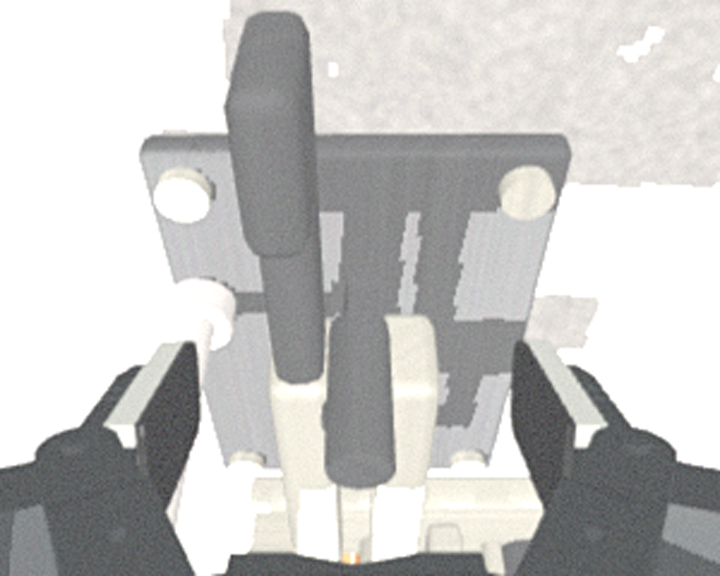

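apply_moves(
  increments="-0.6 0.01 0 -0.59 0 0 0; -0.6 0.02 0 -0.59 0 0 0; -0.6 0.01 0 -0.59 0 0 0; -0.6 0.01 0 -0.59 0 0 0; -0.6 0.02 0 -0.59 0 0 0; -0.6 0.01 0 -0.59 0 0 0; -0.6 0.01 0 -0.59 0 0 0; -0.6 0.02 0 -0.59 0 0 0",
)

```text
clock: 17.88
position: [0.5017, -0.0282, 0.1227]
tool_rot: [3.141, 0.488, -3.061]
force: [0.3, 0.2, 0.4]
grip_width: 0.0684
```

apply_moves(
  increments="-0.3 0.17 -0.08 -0.81 0 0.006 0; -0.3 0.18 -0.08 -0.81 0 0.006 0; -0.3 0.18 -0.08 -0.81 0 0.006 0; -0.3 0.19 -0.08 -0.81 0 0.006 0; -0.3 0.19 -0.08 -0.81 0 0.006 0; -0.3 0.2 -0.08 -0.8 0 0.006 0; -0.3 0 0 0 0 0 0",
)

```text
clock: 18.47
position: [0.4703, -0.0358, 0.1615]
tool_rot: [-3.141, 0.454, -3.061]
force: [0.6, 1.1, -0.1]
grip_width: 0.0556
```

```bash
python3 lg.py
python3 - <<'E'
from h import *
p,R=cur(); print(Wp(p).round(1), bot.observe()['force'].round(1))
d=snap('wrist','w14')
im=cv2.imread('pics/w14.png')[80:340,170:470];im=cv2.convertScaleAbs(im,alpha=1.6,beta=20)
cv2.imwrite('pics/w14c.png',cv2.resize(im,None,fx=2.2,fy=2.2,interpolation=cv2.INTER_CUBIC))
plan([(Pw(-157,-10,155),ori(14),8,0.2),(Pw(-156,-10,120),ori(14),6,0.2),(Pw(-156,-10,88),ori(14),6,0.2),(Pw(-156,-36,88),ori(14),8,0.2)])
E
```

```text
[ 0.47  -0.036  0.162] [ 0.643  0.335 -0.795  2.386  1.363  0.237  0.282]
[-137.2   -5.3  161.5] [ 0.6  1.1 -0.1]
0.2 0.26 -0.06 -0.04 0 0.026 0; 0.2 0.26 -0.05 -0.04 0 0.026 0; 0.2 0.26 -0.06 -0.03 0 0.027 0; 0.2 0.26 -0.06 -0.02 0 0.026 0.001; 0.2 0.26 -0.06 -0.01 0 0.026 -0; 0.2 0.26 -0.05 -0.01 0 0.026 -0; 0.2 0.27 -0.06 -0 0 0.026 0; 0.2 0.26 -0.06 0 0 0.026 0
-- [ 0.451 -0.042  0.155]
   q [ 0.82  0.44 -1.05  2.26  0.83  0.54  0.81]  [1: e0.0000 dq0.15]
0.2 0.13 0 0.57 0 0 0; 0.2 0.12 0 0.57 0 0 0; 0.2 0.13 0 0.57 0 0 0; 0.2 0.12 0 0.57 0 0 0; 0.2 0.13 0 0.57 0 0 0; 0.2 0.12 0 0.57 0 0 0
-- [ 0.452  -0.0419  0.12  ]
   q [ 0.72  0.49 -0.93  2.29  0.99  0.48  0.66] 
0.2 0.13 -0 0.52 0 0 0; 0.2 0.13 -0 0.52 0 0 0; 0.2 0.13 -0 0.51 0 0 0; 0.2 0.13 -0 0.52 0 0 0; 0.2 0.13 -0 0.52 0 0 0; 0.2 0.13 -0 0.52 0 0 0
-- [ 0.4519 -0.0419  0.088 ]
   q [ 0.63  0.55 -0.83  2.31  1.18  0.43  0.49] 
0.2 -0 -0.33 -0 0 0 0; 0.2 -0 -0.32 -0 0 0 0; 0.2 -0 -0.33 -0 0 0 0; 0.2 -0 -0.32 -0 0 0 0; 0.2 -0 -0.33 -0 0 0 0; 0.2 -0 -0.32 -0 0 0 0; 0.2 -0 -0.33 -0 0 0 0; 0.2 -0 -0.32 -0 0 0 0
-- [ 0.454  -0.0678  0.088 ]
   q [ 0.7   0.56 -0.83  2.3   1.14  0.42  0.59]
```

View pics/w14c.png

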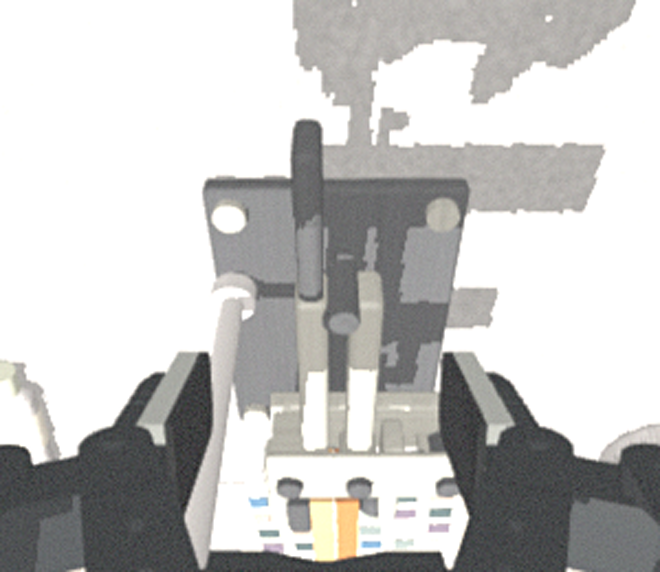

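apply_moves(
  increments="0.2 0.26 -0.06 -0.04 0 0.026 0; 0.2 0.26 -0.06 -0.04 0 0.026 0; 0.2 0.26 -0.06 -0.03 0 0.026 0; 0.2 0.26 -0.06 -0.02 0 0.026 0; 0.2 0.26 -0.06 -0.01 0 0.026 0; 0.2 0.26 -0.05 -0.01 0 0.026 0; 0.2 0.26 -0.05 0 0 0.026 0; 0.2 0.26 -0.05 0 0 0.026 0",
)

```text
clock: 19.18
position: [0.451, -0.042, 0.1539]
tool_rot: [3.141, 0.243, -3.062]
force: [-0.0, 0.2, 0.5]
grip_width: 0.0342
```

apply_moves(
  increments="0.2 0.13 0 0.57 0 0 0; 0.2 0.12 0 0.57 0 0 0; 0.2 0.13 0 0.57 0 0 0; 0.2 0.12 0 0.57 0 0 0; 0.2 0.13 0 0.57 0 0 0; 0.2 0.12 0 0.57 0 0 0; 0.2 0 0 0 0 0 0",
)

```text
clock: 19.77
position: [0.4517, -0.0415, 0.1182]
tool_rot: [3.141, 0.243, -3.061]
force: [-1.0, -0.4, -0.3]
grip_width: 0.0341
```

```bash
python3 lg.py
python3 - <<'E'
from h import *
p,R=cur(); print(Wp(p).round(1), bot.observe()['force'].round(1))
d=snap('wrist','w15')
im=cv2.imread('pics/w15.png')[80:340,170:470];im=cv2.convertScaleAbs(im,alpha=1.6,beta=20)
cv2.imwrite('pics/w15c.png',cv2.resize(im,None,fx=2.2,fy=2.2,interpolation=cv2.INTER_CUBIC))
plan([(Pw(-156,-10,88),ori(14),6,0.2),(Pw(-156,-36,88),ori(14),8,0.2)])
E
```

```text
[ 0.452 -0.042  0.118] [ 0.683  0.482 -0.882  2.296  0.975  0.449  0.68 ]
[-156.3   -9.6  118.2] [-1.  -0.4 -0.3]
0.2 0.12 -0.01 0.5 0 -0 0; 0.2 0.12 -0.01 0.49 0 -0 0.001; 0.2 0.12 -0.01 0.5 0.001 -0 -0; 0.2 0.12 -0 0.5 -0 -0.001 0; 0.2 0.13 -0.01 0.49 0 0 0; 0.2 0.12 -0.01 0.5 0 0 0.001
-- [ 0.4519 -0.0419  0.088 ]
   q [ 0.59  0.53 -0.78  2.32  1.15  0.4   0.51] 
0.2 -0 -0.33 -0 0 0 -0; 0.2 -0 -0.32 -0 0 0 -0; 0.2 -0 -0.33 -0 0 0 -0; 0.2 -0 -0.32 -0 0 0 -0; 0.2 -0 -0.33 -0 0 0 -0; 0.2 -0 -0.32 -0 0 0 -0; 0.2 -0 -0.33 -0 0 0 -0; 0.2 -0 -0.32 -0 0 0 -0
-- [ 0.454  -0.0678  0.088 ]
   q [ 0.66  0.54 -0.79  2.3   1.12  0.39  0.61]
```

View pics/w15c.png

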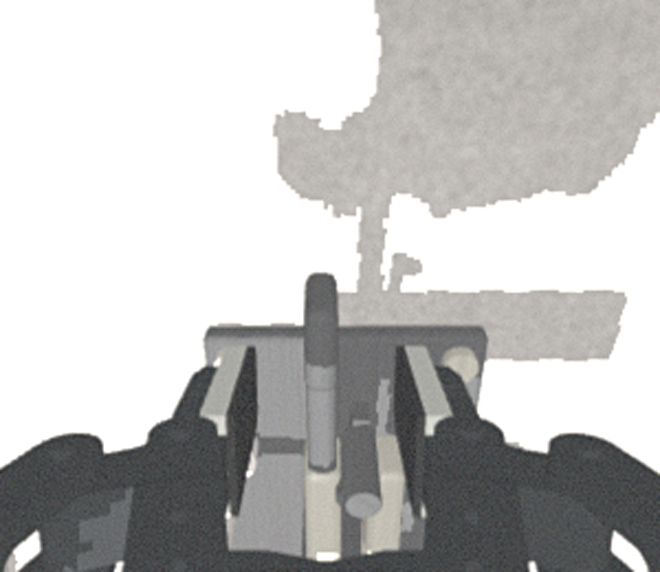

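apply_moves(
  increments="0.2 0.12 0 0.5 0 0 0; 0.2 0.12 0 0.5 0 0 0; 0.2 0.12 0 0.5 0 0 0; 0.2 0.12 0 0.5 0 0 0; 0.2 0.13 0 0.5 0 0 0; 0.2 0.12 0 0.5 0 0 0; 0.2 0 0 0 0 0 0",
)

```text
clock: 20.4
position: [0.452, -0.0414, 0.0879]
tool_rot: [3.141, 0.244, -3.061]
force: [-0.0, -0.7, 0.5]
grip_width: 0.0339
```

apply_moves(
  increments="0.2 0 -0.33 0 0 0 0; 0.2 0 -0.33 0 0 0 0; 0.2 0 -0.33 0 0 0 0; 0.2 0 -0.33 0 0 0 0; 0.2 0 -0.33 0 0 0 0; 0.2 0 -0.33 0 0 0 0; 0.2 0 -0.33 0 0 0 0; 0.2 0 -0.33 0 0 0 0",
)

```text
clock: 21.07
position: [0.4543, -0.068, 0.0884]
tool_rot: [3.141, 0.244, -3.061]
force: [0.5, 1.2, 0.2]
grip_width: 0.0339
```

apply_moves(
  increments="0.2 0 -0.3 0 0 0 0; 0.2 0 -0.3 0 0 0 0; 0.2 0 0 0 0 0 0; 0.2 0 0 0 0 0 0",
)

```text
clock: 21.4
position: [0.4545, -0.074, 0.0883]
tool_rot: [3.141, 0.244, -3.062]
force: [-0.9, 0.9, -1.0]
grip_width: 0.0342
```

```bash
python3 lg.py
python3 - <<'E'
from h import *
p,R=cur(); print(Wp(p).round(1), bot.observe()['force'].round(1))
d=snap('wrist','w16')
im=cv2.imread('pics/w16.png')[80:340,170:470];im=cv2.convertScaleAbs(im,alpha=1.6,beta=20)
cv2.imwrite('pics/w16c.png',cv2.resize(im,None,fx=2.2,fy=2.2,interpolation=cv2.INTER_CUBIC))
snap('scene','s16')
im=cv2.imread('pics/s16.png')[120:300,230:410];cv2.imwrite('pics/s16c.png',cv2.resize(im,None,fx=3.3,fy=3.3,interpolation=cv2.INTER_CUBIC))
E
```

```text
[ 0.455 -0.074  0.088] [ 0.68   0.541 -0.783  2.298  1.106  0.389  0.642]
[-156.   -42.2   88.3] [-0.9  0.9 -1. ]
```

View pics/w16c.png

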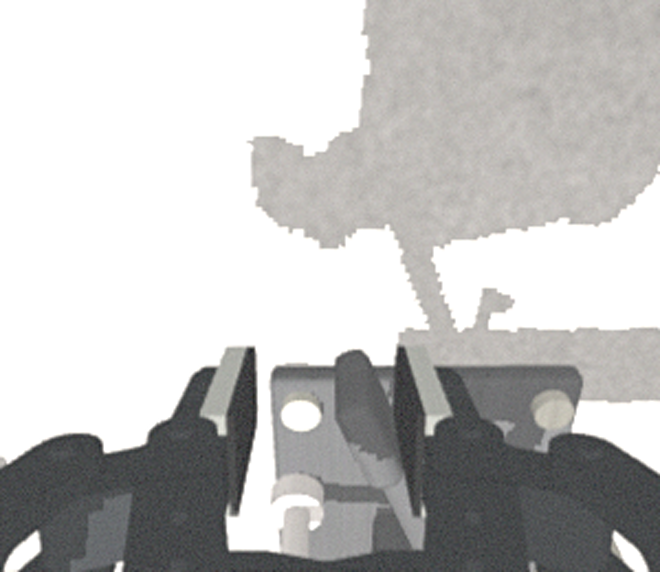

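View pics/s16c.png

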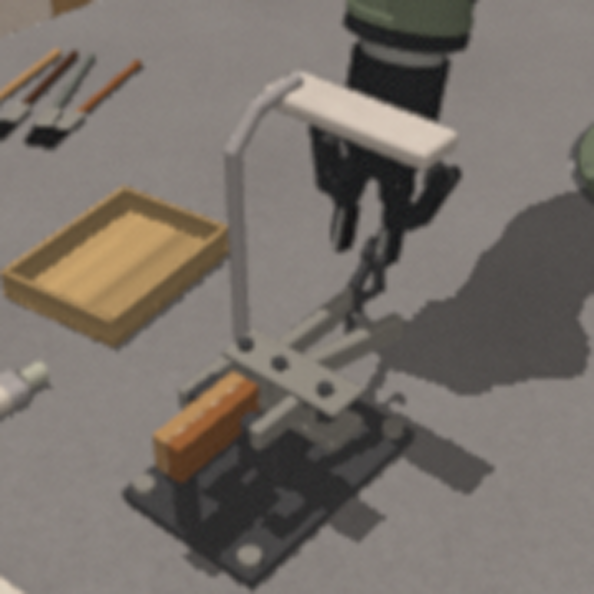

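Run:
```python
from h import *
plan([(Pw(-156,-20,88),ori(14),6,0.2),(Pw(-162,-20,150),ori(12),5,0.0),(Pw(-165,-10,330),ori(6),8,-0.2),(Pw(-80,0,360),ori(0),6,-0.2),(Pw(72,0,300),ori(0),8,-0.2)])
```

```text
0.2 0 0.37 0.01 0 -0 0; 0.2 0 0.36 0 0 -0 0.001; 0.2 0 0.37 0.01 0.001 -0 -0; 0.2 0 0.36 -0 -0 -0 0; 0.2 0 0.37 0 -0 -0 0; 0.2 0 0.37 0.01 0 -0 0.001
-- [ 0.4528 -0.0518  0.088 ]
   q [ 0.62  0.53 -0.77  2.31  1.13  0.39  0.55] 
0 -0.18 -0 -1.23 0 0.007 -0; 0 -0.18 -0 -1.24 0 0.007 -0; 0 -0.16 -0 -1.23 0 0.007 -0; 0 -0.16 -0 -1.24 0 0.007 -0; 0 -0.15 -0 -1.23 0 0.006 -0
-- [ 0.4468 -0.0523  0.15  ]
   q [ 0.82  0.45 -1.02  2.25  0.78  0.56  0.89] 
-0.2 -0.43 0.13 -2.21 0 0.013 -0; -0.2 -0.4 0.12 -2.21 0 0.013 -0; -0.2 -0.38 0.13 -2.22 0 0.013 -0; -0.2 -0.34 0.12 -2.23 0 0.014 -0; -0.2 -0.32 0.13 -2.23 0 0.013 -0; -0.2 -0.28 0.12 -2.23 0 0.013 -0; -0.2 -0.26 0.13 -2.23 0 0.013 -0; -0.2 -0.22 0.12 -2.24 0 0.013 -0
-- [ 0.443  -0.0426  0.33  ]
   q [ 1.15  0.26 -1.37  1.94  0.3   1.06  1.32] 
-0.2 -1.46 0.17 -0.35 0 0.017 -0; -0.2 -1.46 0.17 -0.37 0 0.018 -0; -0.2 -1.45 0.16 -0.4 0 0.017 -0; -0.2 -1.44 0.17 -0.43 0 0.018 -0; -0.2 -1.43 0.17 -0.45 0 0.017 -0; -0.2 -1.43 0.17 -0.48 0 0.018 -0
-- [ 0.527  -0.0259  0.36  ]
   q [ 0.79  0.46 -1.21  1.64  0.44  1.35  1.17] 
-0.2 -1.9 0 0.75 0 -0 -0; -0.2 -1.9 0 0.75 0 -0 -0; -0.2 -1.9 0 0.75 0 -0 -0; -0.2 -1.9 0 0.75 0 -0 -0; -0.2 -1.9 0 0.75 0 -0 -0; -0.2 -1.9 0 0.75 0 -0 -0; -0.2 -1.9 0 0.75 0 -0 -0; -0.2 -1.9 0 0.75 0 -0 -0
-- [ 0.6785 -0.0139  0.3   ]
   q [ 0.5   0.74 -1.04  1.32  0.63  1.42  1.14]
```

apply_moves(
  increments="0.2 0 0.37 0 0 0 0; 0.2 0 0.37 0 0 0 0; 0.2 0 0.37 0 0 0 0; 0.2 0 0.37 0 0 0 0; 0.2 0 0.37 0 0 0 0; 0.2 0 0.37 0 0 0 0",
)

```text
clock: 22.0
position: [0.4529, -0.0512, 0.0884]
tool_rot: [3.141, 0.244, -3.061]
force: [-0.2, 1.0, -0.7]
grip_width: 0.0341
```

apply_moves(
  increments="0 -0.18 0 -1.23 0 0.007 0; 0 -0.18 0 -1.24 0 0.007 0; 0 -0.16 0 -1.23 0 0.007 0; 0 -0.16 0 -1.24 0 0.007 0; 0 -0.15 0 -1.23 0 0.006 0",
)

```text
clock: 22.42
position: [0.4467, -0.0518, 0.1509]
tool_rot: [3.141, 0.21, -3.061]
force: [0.1, 0.0, 0.1]
grip_width: 0.0422
```

apply_moves(
  increments="-0.2 -0.43 0.13 -2.2 0 0.013 0; -0.2 -0.4 0.12 -2.2 0 0.013 0; -0.2 -0.38 0.13 -2.2 0 0.013 0; -0.2 -0.34 0.12 -2.2 0 0.013 0; -0.2 -0.32 0.13 -2.2 0 0.013 0; -0.2 -0.28 0.12 -2.2 0 0.013 0; -0.2 -0.26 0.13 -2.2 0 0.013 0; -0.2 -0.22 0.12 -2.2 0 0.013 0",
)

```text
clock: 23.08
position: [0.4429, -0.0422, 0.3294]
tool_rot: [3.141, 0.105, -3.061]
force: [-0.0, 0.5, -0.6]
grip_width: 0.0511
```

apply_moves(
  increments="-0.2 -1.46 0.17 -0.35 0 0.017 0; -0.2 -1.46 0.17 -0.37 0 0.018 0; -0.2 -1.45 0.17 -0.4 0 0.017 0; -0.2 -1.45 0.17 -0.43 0 0.018 0; -0.2 -1.45 0.17 -0.45 0 0.017 0; -0.2 -1.45 0.17 -0.48 0 0.018 0",
)

```text
clock: 23.58
position: [0.5282, -0.0252, 0.3585]
tool_rot: [3.142, -0.0, -3.061]
force: [0.2, -1.1, 0.6]
grip_width: 0.0513
```

apply_moves(
  increments="-0.2 -1.9 0 0.7 0 0 0; -0.2 -1.9 0 0.7 0 0 0; -0.2 -1.9 0 0.7 0 0 0; -0.2 -1.9 0 0.7 0 0 0; -0.2 -1.9 0 0.7 0 0 0; -0.2 -1.9 0 0.7 0 0 0; -0.2 -1.9 0 0.7 0 0 0; -0.2 0 0 0 0 0 0",
)

```text
clock: 24.25
position: [0.6619, -0.0142, 0.3073]
tool_rot: [3.14, -0.001, -3.061]
force: [-0.7, 1.0, -0.8]
grip_width: 0.0507
```

```bash
python3 lg.py
python3 - <<'E'
from h import *
p,R=cur(); print(Wp(p).round(1), bot.observe()['force'].round(1),R.as_matrix()[:,2].round(3))
d=snap('wrist','w17')
snap('scene','s17');im=cv2.imread('pics/s17.png')[120:300,230:410];im=cv2.resize(im,None,fx=2.2,fy=2.2,interpolation=cv2.INTER_CUBIC)
a=cv2.imread('pics/w17.png')[0:330,120:520]; a=cv2.resize(a,(480,396)); cv2.imwrite('pics/c17.png',cv2.resize(np.hstack([a,im]),(800,361)))
M=d['mount'];K=d['intrinsics'];v,u=np.mgrid[0:400,0:640]
c=np.stack([(u-K[0,2])/K[0,0],(v-K[1,2])/K[1,1],np.ones_like(u)],-1)*d['depth'][...,None]
X=Wp((p+R.apply((c.reshape(-1,3)@M[:3,:3].T+M[:3,3]))).reshape(-1,3)).reshape(400,640,3)
col=d['color'].astype(int)
m=(col[...,0]-col[...,2]>40)&(X[...,2]>98)&(X[...,2]<120)&(np.abs(X[...,1])<40)
pt=X[m]; print(m.sum(),pt.min(0),pt.max(0),pt[:,2].mean(),np.percentile(pt,[2,98],axis=0)); print(cv2.minAreaRect(pt[:,:2].astype(np.float32)))
vv,uu=np.where(m);print(uu.min(),uu.max(),vv.min(),vv.max())
E
```

```text
[ 0.662 -0.014  0.307] [ 0.521  0.707 -1.05   1.362  0.606  1.412  1.139]
[ 55.4   1.  307.3] [-0.7  1.  -0.8] [-0.001  0.001 -1.   ]
1201 [ 26.92388109 -12.96719771  98.1348552 ] [107.27337019  13.38834433 109.71204367] 107.40584743549785 [[ 28.2452757  -11.70587133 105.49952159]
 [105.4407757   11.82489318 108.96881959]]
((67.08299255371094, 0.23535442352294922), (80.0669174194336, 24.151966094970703), 2.1524264812469482)
306 327 156 220
```

View pics/c17.png

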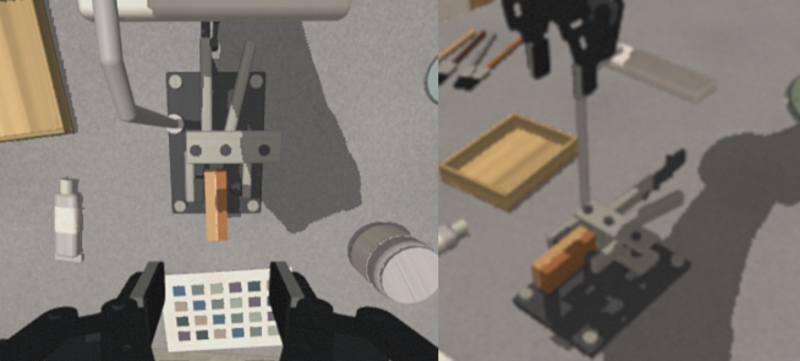

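Run:
```python
from h import *
plan([(Pw(84,0.9,160),ori(0,.0375),7,-0.1),(Pw(84,0.9,82),ori(0,.0375),6,-0.1)])
```

```text
-0.1 -0.43 -0.01 2.13 0 0 -0.005; -0.1 -0.44 -0.01 2.13 0 0 -0.005; -0.1 -0.43 -0.01 2.13 0.001 0 -0.005; -0.1 -0.43 -0.02 2.12 -0 0 -0.005; -0.1 -0.44 -0.01 2.13 -0 0 -0.005; -0.1 -0.43 -0.02 2.13 0 0 -0.005; -0.1 -0.43 -0.02 2.13 0 0 -0.005
-- [ 0.6903 -0.012   0.16  ]
   q [ 0.47  0.88 -0.97  1.44  0.74  1.22  1.1 ] 
-0.1 -0 -0 1.3 0 0 -0; -0.1 -0 -0 1.3 0 0 -0; -0.1 -0 -0 1.3 0 0 -0; -0.1 -0 -0 1.3 0 0 -0; -0.1 -0 -0 1.3 0 0 -0; -0.1 -0 -0 1.3 0 0 -0
-- [ 0.6903 -0.012   0.082 ]
   q [ 0.45  0.96 -0.92  1.48  0.82  1.11  1.05]
```

apply_moves(
  increments="-0.1 -0.43 -0.01 2.13 0 0 -0.005; -0.1 -0.44 -0.01 2.13 0 0 -0.005; -0.1 -0.43 -0.01 2.13 0 0 -0.005; -0.1 -0.43 -0.02 2.13 0 0 -0.005; -0.1 -0.44 -0.01 2.13 0 0 -0.005; -0.1 -0.43 -0.02 2.13 0 0 -0.005; -0.1 -0.43 -0.02 2.13 0 0 -0.005; -0.1 0 0 0 0 0 0",
)

```text
clock: 25.02
position: [0.6891, -0.0133, 0.1573]
tool_rot: [3.141, -0.003, -3.026]
force: [-0.0, -0.6, -0.8]
grip_width: 0.0472
```

apply_moves(
  increments="-0.1 0 0 1.3 0 0 0; -0.1 0 0 1.3 0 0 0; -0.1 0 0 1.3 0 0 0; -0.1 0 0 1.3 0 0 0; -0.1 0 0 1.3 0 0 0; -0.1 0 0 1.2 0 0 0; -0.1 0 0 0 0 0 0",
)

```text
clock: 25.6
position: [0.6896, -0.0129, 0.0807]
tool_rot: [3.141, -0.002, -3.026]
force: [0.5, -0.1, -1.2]
grip_width: 0.0468
```

```bash
python3 lg.py
python3 - <<'E'
from h import *
p,R=cur(); print(Wp(p).round(1), bot.observe()['force'].round(1),R.as_matrix()[:,2].round(3))
d=snap('wrist','w18')
snap('scene','s18');im=cv2.imread('pics/s18.png')[120:300,230:410];im=cv2.resize(im,None,fx=2.2,fy=2.2,interpolation=cv2.INTER_CUBIC)
a=cv2.imread('pics/w18.png')[0:330,120:520]; a=cv2.resize(a,(480,396)); cv2.imwrite('pics/c18.png',cv2.resize(np.hstack([a,im]),(800,361)))
E
```

```text
[ 0.69  -0.013  0.081] [ 0.45   0.964 -0.917  1.486  0.817  1.106  1.05 ]
[83.2  0.1 80.7] [ 0.5 -0.1 -1.2] [-0.002  0.001 -1.   ]
```

View pics/c18.png

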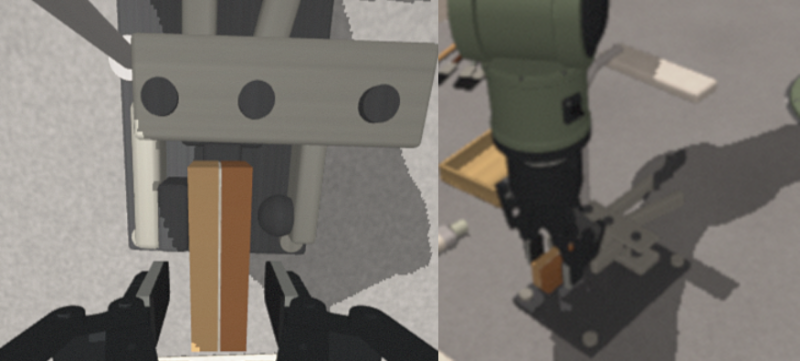

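apply_moves(
  increments="0.3 0 0.08 0 0 0 0; 0.5 0 0 0 0 0 0; 0.7 0 0 0 0 0 0; 0.8 0 0 0 0 0 0; 0.8 0 0 0 0 0 0; 0.8 0 0 0 0 0 0",
  newtons=40,
)

```text
clock: 26.2
position: [0.691, -0.0116, 0.0846]
tool_rot: [3.141, 0.002, -3.026]
force: [-0.3, 0.2, 6.8]
grip_width: 0.0233
```

apply_moves(
  increments="0.8 0 0 -0.5 0 0 0; 0.8 0 0 -1 0 0 0; 0.8 0 0 -1.5 0 0 0; 0.8 0 0 -1.5 0 0 0; 0.8 0 0 -1.5 0 0 0; 0.8 0 0 -1.5 0 0 0; 0.8 0 0 -1.5 0 0 0; 0.8 0 0 0 0 0 0",
)

```text
clock: 26.87
position: [0.6917, -0.0117, 0.1777]
tool_rot: [3.141, 0.005, -3.026]
force: [-0.4, 0.7, -0.7]
grip_width: 0.0233
```

```bash
python3 lg.py
python3 - <<'E'
from h import *
p,R=cur(); print(Wp(p).round(1), bot.observe()['force'].round(1),bot.observe()['grip_width'])
d=snap('wrist','w19')
snap('scene','s19');im=cv2.imread('pics/s19.png')[120:300,230:410];im=cv2.resize(im,None,fx=2.2,fy=2.2,interpolation=cv2.INTER_CUBIC)
a=cv2.imread('pics/w19.png')[0:330,120:520]; a=cv2.resize(a,(480,396)); cv2.imwrite('pics/c19.png',cv2.resize(np.hstack([a,im]),(800,361)))
M=d['mount'];K=d['intrinsics'];v,u=np.mgrid[0:400,0:640]
c=np.stack([(u-K[0,2])/K[0,0],(v-K[1,2])/K[1,1],np.ones_like(u)],-1)*d['depth'][...,None]
X=(c.reshape(-1,3)@M[:3,:3].T+M[:3,3]).reshape(400,640,3)*1000  # tool frame
col=d['color'].astype(int)
m=(col[...,0]-col[...,2]>40)&(np.abs(X[...,1])<25)&(X[...,2]<20)&(X[...,2]>-60)
pt=X[m]; print('strip in tool',m.sum(),np.percentile(pt,[1,50,99],axis=0).round(1)); print(np.polyfit(pt[:,0],pt[:,2],1))
# tray
P=np.load('P.npy');t=pickle.load(open('pics/top0.pkl','rb'));cl=t['color'].astype(int)
w=(u>375)&(u<445)&(v>185)&(v<265)&(cl[...,0]-cl[...,2]>40)&(P[...,0]>.4)&(P[...,0]<.65)&(P[...,2]>-.01)&(P[...,2]<.05)
n,l,st,_=cv2.connectedComponentsWithStats(w.astype(np.uint8));i=1+st[1:,4].argmax();
pp=P[l==i];
print(cv2.minAreaRect((pp[:,:2]*1000).astype(np.float32)),st[i])
hi=pp[pp[:,2]>.022]; print(cv2.minAreaRect((hi[:,:2]*1000).astype(np.float32)),len(hi))
E
```

```text
[ 0.692 -0.012  0.178] [ 0.472  0.861 -0.979  1.425  0.73   1.236  1.106]
[ 85.4   1.2 177.7] [-0.4  0.7 -0.7] 0.023308841792097586
strip in tool 8531 [[-20.8 -11.9 -24.1]
 [ 24.3  -0.9 -22.8]
 [ 57.6  11.4  -4.7]]
[ 2.15203326e-02 -2.28908915e+01]
((536.7254028320312, -297.27239990234375), (169.96336364746094, 132.46653747558594), 11.641131401062012) [ 384  194   53   61 2286]
((536.1422729492188, -297.39251708984375), (168.77267456054688, 132.46653747558594), 11.641132354736328) 396
```

View pics/c19.png

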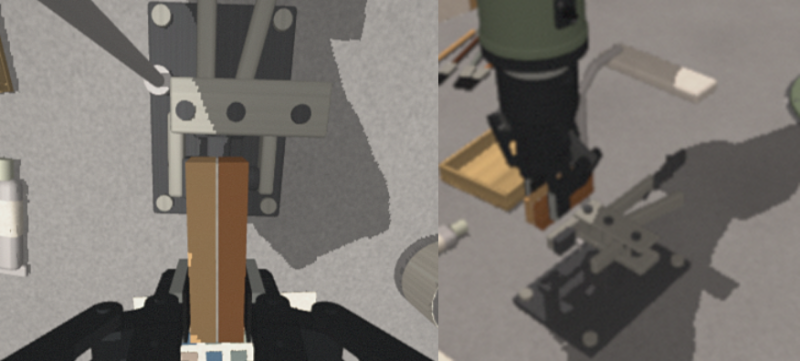

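```bash
cat >> h.py <<'E'
TC=np.array([.5367,-.2973,0]);TY=.2032
TPOS=TC+Ro.from_euler('z',TY).apply([.0185,0,0])
TOR=Ro.from_euler('z',TY)*Ro.from_matrix(np.array([[-1,0,0],[0,1,0],[0,0,-1.]]))
E
python3 - <<'E'
from h import *
z=lambda h:TPOS+[0,0,h]
p,R=cur()
plan([(np.array([.70,-.20,.20]),R,8,.8),(z(.12),TOR,8,.8),(z(.04),TOR,6,.8),(z(.0145),TOR,5,.8)])
E
```

```text
0.8 0.15 -2.35 -0.32 -0 -0 0; 0.8 0.16 -2.34 -0.32 0 0 0; 0.8 0.15 -2.35 -0.32 0 0 0; 0.8 0.16 -2.34 -0.32 0 0 0; 0.8 0.15 -2.35 -0.32 0 0 0; 0.8 0.16 -2.34 -0.32 0 0 0; 0.8 0.15 -2.35 -0.32 0 0 0; 0.8 0.16 -2.35 -0.32 0 0 0
-- [ 0.7 -0.2  0.2]
   q [ 0.69  0.89 -0.97  1.28  0.72  1.33  1.42] 
0.8 1.94 -0.95 1 0 0 -0.011; 0.8 1.95 -0.93 0.99 0 0.001 -0.011; 0.8 1.96 -0.91 1 0 -0 -0.011; 0.8 1.97 -0.89 1 0 0 -0.011; 0.8 1.98 -0.87 0.99 0 0 -0.011; 0.8 1.98 -0.84 1 0 0.001 -0.011; 0.8 2 -0.82 1 0 -0 -0.011; 0.8 2.01 -0.8 1 0 0 -0.011
-- [ 0.5548 -0.2935  0.12  ]
   q [ 1.    0.86 -0.99  1.65  0.79  1.09  1.55] 
0.8 -0 -0 1.33 0 0 0; 0.8 -0 -0 1.34 0 0 0; 0.8 -0 -0 1.33 0 0 0; 0.8 -0 -0 1.33 0 0 0; 0.8 -0 -0 1.34 0 0 0; 0.8 -0 -0 1.33 0 0 0
-- [ 0.5548 -0.2935  0.04  ]
   q [ 0.96  0.95 -0.92  1.68  0.89  0.98  1.48] 
0.8 -0 -0 0.51 0 0 0; 0.8 -0 -0 0.51 0 0 0; 0.8 -0 -0 0.51 0 0 0; 0.8 -0 -0 0.51 0 0 0; 0.8 -0 -0 0.51 0 0 0
-- [ 0.5548 -0.2935  0.0145]
   q [ 0.95  0.99 -0.89  1.69  0.93  0.95  1.46]
```

apply_moves(
  increments="0.8 0.15 -2.35 -0.3 0 0 0; 0.8 0.15 -2.35 -0.3 0 0 0; 0.8 0.15 -2.35 -0.3 0 0 0; 0.8 0.15 -2.35 -0.3 0 0 0; 0.8 0.15 -2.35 -0.3 0 0 0; 0.8 0.15 -2.35 -0.3 0 0 0; 0.8 0.15 -2.35 -0.3 0 0 0; 0.8 0.15 -2.35 -0.3 0 0 0",
)

```text
clock: 27.63
position: [0.6998, -0.2014, 0.1966]
tool_rot: [3.141, -0.0, -3.026]
force: [-0.4, 0.3, -1.0]
grip_width: 0.0231
```

apply_moves(
  increments="0.8 1.95 -0.95 1 0 0 -0.011; 0.8 1.95 -0.95 1 0 0 -0.011; 0.8 1.95 -0.9 1 0 0 -0.011; 0.8 1.95 -0.9 1 0 0 -0.011; 0.8 2 -0.85 1 0 0 -0.011; 0.8 2 -0.85 1 0 0 -0.011; 0.8 2 -0.8 1 0 0 -0.011; 0.8 2 -0.8 1 0 0 -0.011",
)

```text
clock: 28.3
position: [0.5535, -0.2939, 0.116]
tool_rot: [3.14, 0.0, -2.937]
force: [0.3, 0.6, -1.3]
grip_width: 0.0235
```

apply_moves(
  increments="0.8 0 0 0 0 0 0; 0.8 0 0 0 0 0 0",
)

```text
clock: 28.47
position: [0.5536, -0.2944, 0.1162]
tool_rot: [3.14, -0.001, -2.94]
force: [0.2, 0.2, 0.1]
grip_width: 0.0232
```

```bash
python3 lg.py
python3 - <<'E'
from h import *
p,R=cur(); print(p,TPOS, bot.observe()['force'].round(1),bot.observe()['grip_width'])
d=snap('wrist','w20'); snap('scene','s20');im=cv2.imread('pics/s20.png')[120:300,200:380];im=cv2.resize(im,None,fx=2.2,fy=2.2,interpolation=cv2.INTER_CUBIC)
a=cv2.imread('pics/w20.png')[0:330,120:520]; a=cv2.resize(a,(480,396)); cv2.imwrite('pics/c20.png',cv2.resize(np.hstack([a,im]),(800,361)))
z=lambda h:TPOS+[0,0,h]
plan([(z(.045),TOR,6,.8),(z(.015),TOR,6,.8)])
E
```

```text
[ 0.554 -0.294  0.116] [ 1.002  0.861 -0.988  1.653  0.798  1.082  1.546]
[ 0.55358201 -0.29444773  0.1161695 ] [ 0.55481938 -0.29356662  0.        ] [0.2 0.2 0.1] 0.023239002983707888
0.8 0.01 -0.01 1.2 0 0 0; 0.8 0.02 -0.01 1.21 0 0.001 0; 0.8 0.01 -0.01 1.2 0.001 -0 0; 0.8 0.01 -0 1.21 -0 0 0.001; 0.8 0.02 -0.01 1.2 -0 0 -0; 0.8 0.01 -0.01 1.21 0 0.001 -0
-- [ 0.5548 -0.2936  0.045 ]
   q [ 0.96  0.95 -0.92  1.68  0.89  0.99  1.49] 
0.8 -0 0 0.5 0 -0 -0; 0.8 -0 0 0.5 0 -0 -0; 0.8 -0 0 0.5 0 -0 -0; 0.8 -0 0 0.5 0 -0 -0; 0.8 -0 0 0.5 0 -0 -0; 0.8 -0 0 0.5 0 -0 -0
-- [ 0.5548 -0.2936  0.015 ]
   q [ 0.95  0.99 -0.89  1.69  0.93  0.95  1.46]
```

View pics/c20.png

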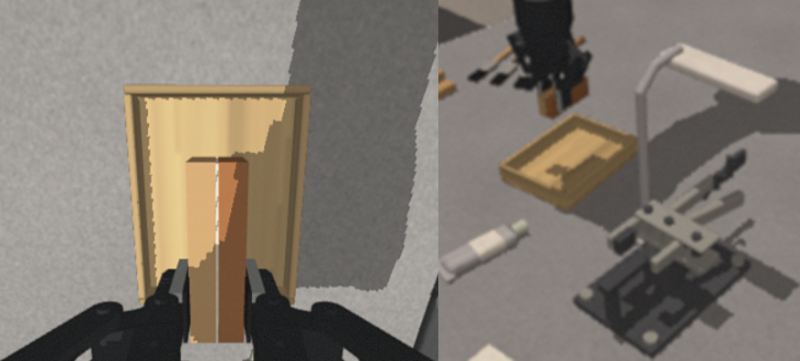

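apply_moves(
  increments="0.8 0 0 1.2 0 0 0; 0.8 0 0 1.2 0 0 0; 0.8 0 0 1.2 0 0 0; 0.8 0 0 1.2 0 0 0; 0.8 0 0 1.2 0 0 0; 0.8 0 0 1.2 0 0 0; 0.8 0 0 0.8 0 0 0; 0.8 0 0 0.8 0 0 0",
)

```text
clock: 29.23
position: [0.5549, -0.2933, 0.0281]
tool_rot: [3.141, 0.001, -2.938]
force: [-0.2, 0.1, -0.6]
grip_width: 0.0237
```

apply_moves(
  increments="0.8 0 0 0.5 0 0 0; 0.8 0 0 0.4 0 0 0; 0.8 0 0 0.3 0 0 0; 0.8 0 0 0 0 0 0; 0.8 0 0 0 0 0 0",
)

```text
clock: 29.65
position: [0.5552, -0.2935, 0.0175]
tool_rot: [3.141, 0.001, -2.938]
force: [-0.2, 0.3, -0.6]
grip_width: 0.0233
```

Now down in 1.5 mm steps, watching the vertical force.

apply_moves(
  increments="0.8 0 0 0.15 0 0 0; 0.8 0 0 0.15 0 0 0; 0.8 0 0 0 0 0 0",
)

```text
clock: 29.9
position: [0.555, -0.2935, 0.0142]
tool_rot: [3.141, 0.001, -2.938]
force: [-0.1, -0.4, -1.4]
grip_width: 0.023
```

apply_moves(
  increments="0.8 0 0 0.1 0 0 0; 0.8 0 0 0 0 0 0",
)

```text
clock: 30.07
position: [0.555, -0.2935, 0.0132]
tool_rot: [3.141, 0.001, -2.938]
force: [-0.6, 0.2, -0.8]
grip_width: 0.0227
```

apply_moves(
  increments="0.8 0 0 0.1 0 0 0; 0.8 0 0 0 0 0 0",
)

```text
clock: 30.23
position: [0.5551, -0.2935, 0.0126]
tool_rot: [3.141, 0.001, -2.938]
force: [-2.3, 0.9, 5.3]
grip_width: 0.0233
```

apply_moves(
  increments="0.8 0 0 0.05 0 0 0; 0.8 0 0 0 0 0 0",
)

```text
clock: 30.4
position: [0.5551, -0.2935, 0.0125]
tool_rot: [3.142, 0.001, -2.938]
force: [-5.0, 0.2, 13.0]
grip_width: 0.0233
```

Run:
```python
from h import *
p,R=cur(); print(p, bot.observe()['force'].round(1))
d=snap('wrist','w21');M=d['mount'];K=d['intrinsics'];v,u=np.mgrid[0:400,0:640]
c=np.stack([(u-K[0,2])/K[0,0],(v-K[1,2])/K[1,1],np.ones_like(u)],-1)*d['depth'][...,None]
X=(p+R.apply(c.reshape(-1,3)@M[:3,:3].T+M[:3,3])).reshape(400,640,3)*1000
im=cv2.imread('pics/w21.png');cv2.imwrite('pics/w21c.png',im)
for (uu,vv) in [(312,160),(330,160),(312,200),(330,200),(312,240),(270,180),(370,180),(320,110)]: print(uu,vv,X[vv,uu].round(1),d['color'][vv,uu])
```

```text
[ 0.5551484  -0.29347168  0.01250369] [-5.   0.2 13. ]
312 160 [ 503.8 -306.8   35.6] [224 184 127]
330 160 [ 502.5 -299.3   34. ] [118  79  50]
312 200 [ 521.  -303.3   34.9] [226 184 127]
330 200 [ 519.  -295.8   36.6] [119  80  50]
312 240 [ 539.4 -299.6   35.2] [143 115  82]
270 180 [ 522.7 -326.4    5.5] [230 202 143]
370 180 [ 511.8 -274.2    6. ] [140 118  85]
320 110 [ 482.5 -307.6    6.2] [226 199 141]
```

View pics/w21c.png

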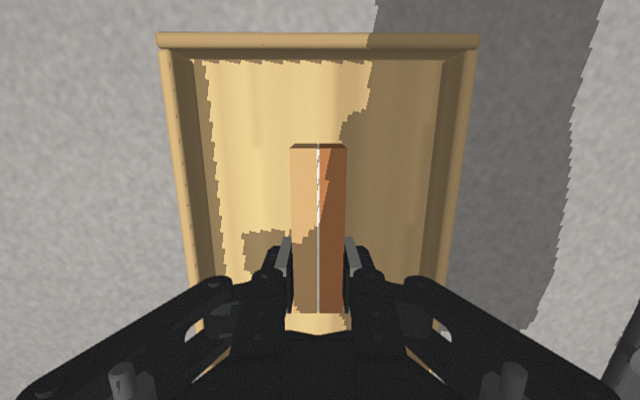

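apply_moves(
  increments="0.8 0 0 -0.04 0 0 0; 0.42 0 0 0 0 0 0; 0.38 0 0 0 0 0 0; 0.3 0 0 0 0 0 0; 0.15 0 0 0 0 0 0; 0 0 0 0 0 0 0; 0 0 0 0 0 0 0",
)

```text
clock: 31.03
position: [0.5551, -0.2934, 0.0121]
tool_rot: [3.141, 0.001, -2.938]
force: [-0.0, -0.0, 0.3]
grip_width: 0.043
```

apply_moves(
  increments="0 0 0 -0.5 0 0 0; 0 0 0 -1 0 0 0; 0 0 0 -1.5 0 0 0; 0 0 0 -2.5 0 0 0; 0 0 0 -2.5 0 0 0; 0 0 0 -2.5 0 0 0; 0 0 0 -2.5 0 0 0; 0 0 0 -2.5 0 0 0",
)

```text
clock: 31.7
position: [0.5549, -0.2933, 0.1701]
tool_rot: [-3.142, 0.002, -2.937]
force: [-0.1, -0.0, 0.9]
grip_width: 0.0426
```

```bash
python3 lg.py
python3 - <<'E'
from h import *
p,R=cur(); print(p, bot.observe()['force'].round(1))
d=snap('wrist','w22');M=d['mount'];K=d['intrinsics'];v,u=np.mgrid[0:400,0:640]
c=np.stack([(u-K[0,2])/K[0,0],(v-K[1,2])/K[1,1],np.ones_like(u)],-1)*d['depth'][...,None]
X=(p+R.apply(c.reshape(-1,3)@M[:3,:3].T+M[:3,3])).reshape(400,640,3)*1000
m=(X[...,2]>30)&(X[...,2]<42)&(np.abs(X[...,0]-537)<60)&(np.abs(X[...,1]+297)<35)
print(m.sum(),cv2.minAreaRect(X[m][:,:2].astype(np.float32)),X[m][:,2].mean(),X[m][:,2].std())
snap('scene','s22');a=cv2.imread('pics/w22.png');b=cv2.imread('pics/s22.png');cv2.imwrite('pics/c22.png',cv2.resize(np.hstack([a,b]),(800,250)))
cv2.imwrite('pics/s22c.png',b)
E
```

```text
[ 0.555 -0.293  0.17 ] [ 1.022  0.8   -1.031  1.617  0.736  1.157  1.589]
[ 0.55488074 -0.29331646  0.17007969] [-0.1 -0.   0.9]
1939 ((537.7225952148438, -297.48651123046875), (79.36672973632812, 23.656211853027344), 12.201980590820312) 35.387333917113416 0.6944611068075917
```

View pics/c22.png

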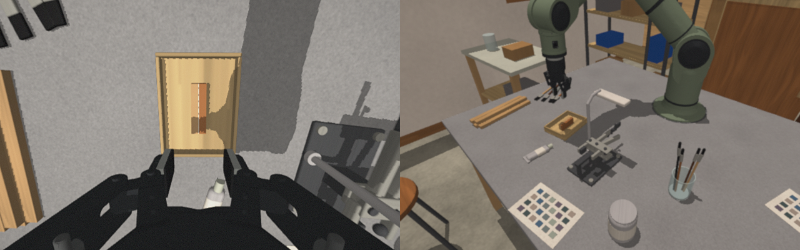

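View pics/s22c.png

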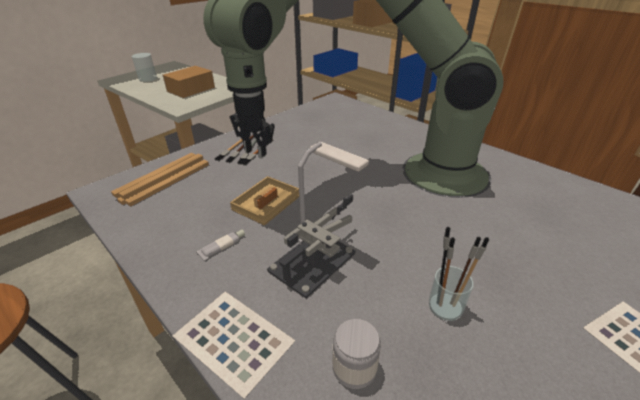

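The strip lies flat and centred in the tray, the pliers are open, and the jar, tin and tube are where they were at the start. I'm handing the job in.

```bash
python3 -c "
from workcell import bot
print(bot.job_done())"
```

```text
the job is handed in; nothing more can be done
None
```

The job is done and handed in at about 32 s of the 72 s allowed; the hand-in gave no verdict.

- **Catch:** My first grip on the pin slipped off after moving it a little. I gripped it again closer to the pad centre and swung the catch back to its stop.
- **Lock:** I squeezed the handles until the gripper read 31 mm across them, then let go. Pictures at 17.2 s, 18.5 s and 19.8 s show them still locked, and I did not touch the lever until after 20.4 s, so they held for about 3 s or more.
- **Release:** I pushed the lever aside and the pliers sprang open; the scene picture shows the moving handle swung out.
- **Strip:** I gripped its far end, lifted it out, and lowered it until it touched the tray floor (13 N) before opening the fingers. The last check has its top level at about 35 mm, which fits a 30 mm strip on the 6 mm floor. It sits about 1 mm from the tray's centre.
- **Other things:** The jar, tin and tube look to be where they stood in the first picture; I judged that by eye and did not measure it.

**Possible problems:**
- **Joint 4:** It read 2.432 rad once (at 10.3 s), against a limit of 2.43, while the arm was backing off after the slipped grip. This may or may not count as passing its range.
- **Force:** The highest wrist force I read was about 27 N (catch at its stop); I only read it at the end of each move.

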